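# Load the slide warmer and dial in its run code

## Task

Put every slide case that lies on the bench into the slide warmer, flat on its floor, then close the warmer's lid fully without slamming it. Set the three thumbwheels of the console to the run code: the left wheel to the number of cases in the warmer, the middle wheel to 4 and the right wheel to 1. Leave the oil bottle and the glass dish where they stand.

Things in the scene. Friction and masses are not known exactly. Their poses are not given: they have to be found in the camera images.
- case1_center (a point): Slide case, if present (two to four of four alike): a grey plastic block 76 x 40 x 30 mm, about 90 g, with a white paper panel on top and a dark seam round it. Point at its centre, half-way up. x along its 76 mm length, y along its 40 mm width, z along its 30 mm height. Loose, lying on the bench.
- case2_center (a point): Slide case, if present (two to four of four alike): a grey plastic block 76 x 40 x 30 mm, about 90 g, with a white paper panel on top and a dark seam round it. Point at its centre, half-way up. x along its 76 mm length, y along its 40 mm width, z along its 30 mm height. Loose, lying on the bench.
- case3_center (a point): Slide case, if present (two to four of four alike): a grey plastic block 76 x 40 x 30 mm, about 90 g, with a white paper panel on top and a dark seam round it. Point at its centre, half-way up. x along its 76 mm length, y along its 40 mm width, z along its 30 mm height. Loose, lying on the bench.
- case4_center (a point): Slide case, if present (two to four of four alike): a grey plastic block 76 x 40 x 30 mm, about 90 g, with a white paper panel on top and a dark seam round it. Point at its centre, half-way up. x along its 76 mm length, y along its 40 mm width, z along its 30 mm height. Loose, lying on the bench.
- warmer_floor (a point): Slide warmer: cream open box fixed to the bench, outside 190 (x) x 225 (y) x 55 mm tall, walls and floor 7 mm; the inside is 176 (x) x 211 (y) x 48 mm deep, with a dark metal floor. Point at the centre of the inner floor. x points towards the hinge side (roughly to the robot's left), y along the hinge, z up. All four cases fit flat, two by two, length along y.
- console: Thumbwheel console: cream box 130 (x) x 200 (y) x 50 mm tall, fixed to the bench; origin under its centre, axes as the hubs. Three wheels 14 mm wide stand side by side on one axle, 56 mm apart; between and outside them are black cheeks of 30 mm radius, 22 mm wide, with six white ticks for the digits 0 to 5 (the broad tick, nearest the operator, is 0).
- lid_hinge (a point): Mid-point of the warmer's lid hinge, on the top of the wall on the warmer's +x side; the hinge line runs along y; same axes as warmer_floor.
- lid_edge (a point): Middle of the free edge of the warmer's lid: a flat cream panel 8 mm thick, 225 mm along the hinge, reaching 208 mm from the hinge (so it overhangs the box by 18 mm when shut), with a dark grip strip at its free edge. This point is half-way through its thickness.
- lid (a joint): Opening angle of the lid in rad: 0 = lying shut on the box, 1.57 = upright, grows as it opens; starts open, leaning back. The hinge is stiff: the lid stays at any angle and needs about 3 N at its edge to move.
- hub_left (a point): Centre of the left thumbwheel of the console, on the wheel axle 70 mm above the bench. Axes: x points away from the operator (level), y to the operator's left along the axle, z up. Fixed to the console.
- hub_middle (a point): Centre of the middle thumbwheel of the console, on the wheel axle 70 mm above the bench. Axes: x points away from the operator (level), y to the operator's left along the axle, z up. Fixed to the console.
- hub_right (a point): Centre of the right thumbwheel of the console, on the wheel axle 70 mm above the bench. Axes: x points away from the operator (level), y to the operator's left along the axle, z up. Fixed to the console.
- tab_left (a point): Tab of the left wheel, white. A flat tab 14 mm wide (same as its wheel), 10 mm thick, sticking out radially from the rim of the wheel (wheel radius 45 mm) to 75 mm from the axle. This point is in the tab, 62 mm from the axle: with a = joint - 1.0, it lies at hub + 62 mm x (sin a along hub x, cos a along hub z).
- wheel_left (a joint): The left thumbwheel. Angle of the wheel in rad: 0.4 per digit, so 0 = digit 0 (tab leaning 57 degrees towards the operator), 0.4 = 1, 0.8 = 2, 1.2 = 3, 1.6 = 4, 2.0 = 5 (tab leaning 57 degrees away from the operator). No clicks: light friction (1.5 N at the tab), stays where left; stops just past 0 and 5.
- tab_middle (a point): Tab of the middle wheel, white. A flat tab 14 mm wide (same as its wheel), 10 mm thick, sticking out radially from the rim of the wheel (wheel radius 45 mm) to 75 mm from the axle. This point is in the tab, 62 mm from the axle: with a = joint - 1.0, it lies at hub + 62 mm x (sin a along hub x, cos a along hub z).
- wheel_middle (a joint): The middle thumbwheel. Angle of the wheel in rad: 0.4 per digit, so 0 = digit 0 (tab leaning 57 degrees towards the operator), 0.4 = 1, 0.8 = 2, 1.2 = 3, 1.6 = 4, 2.0 = 5 (tab leaning 57 degrees away from the operator). No clicks: light friction (1.5 N at the tab), stays where left; stops just past 0 and 5.
- tab_right (a point): Tab of the right wheel, white. A flat tab 14 mm wide (same as its wheel), 10 mm thick, sticking out radially from the rim of the wheel (wheel radius 45 mm) to 75 mm from the axle. This point is in the tab, 62 mm from the axle: with a = joint - 1.0, it lies at hub + 62 mm x (sin a along hub x, cos a along hub z).
- wheel_right (a joint): The right thumbwheel. Angle of the wheel in rad: 0.4 per digit, so 0 = digit 0 (tab leaning 57 degrees towards the operator), 0.4 = 1, 0.8 = 2, 1.2 = 3, 1.6 = 4, 2.0 = 5 (tab leaning 57 degrees away from the operator). No clicks: light friction (1.5 N at the tab), stays where left; stops just past 0 and 5.
- oil_center (a point): Bystander: amber oil bottle with a black cap, 42 mm across, 85 mm tall, standing; point on its axis half-way up.
- dish_center (a point): Bystander: covered glass dish, 63 mm across, 22 mm tall; point on its axis half-way up.
Not all that is in view belongs to the job. Leave any blue or orange look-alike of the console alone.

How it is judged:
On the way, in this order (a step that is already met when the one before it is completed fails the run):
1. every case lies in the warmer while the lid is open (x of case1_center in the frame of warmer_floor between -0.088 and 0.088 m and y of case1_center in the frame of warmer_floor between -0.106 and 0.106 m and z of case1_center in the frame of warmer_floor between 0 and 0.026 m and x of case2_center in the frame of warmer_floor between -0.088 and 0.088 m and y of case2_center in the frame of warmer_floor between -0.106 and 0.106 m and z of case2_center in the frame of warmer_floor between 0 and 0.026 m and x of case3_center in the frame of warmer_floor between -0.088 and 0.088 m and y of case3_center in the frame of warmer_floor between -0.106 and 0.106 m and z of case3_center in the frame of warmer_floor between 0 and 0.026 m and x of case4_center in the frame of warmer_floor between -0.088 and 0.088 m and y of case4_center in the frame of warmer_floor between -0.106 and 0.106 m and z of case4_center in the frame of warmer_floor between 0 and 0.026 m and value of joint lid above 0.5 rad), for 0.2 s.
2. the lid is shut over the cases (x of case1_center in the frame of warmer_floor between -0.088 and 0.088 m and y of case1_center in the frame of warmer_floor between -0.106 and 0.106 m and z of case1_center in the frame of warmer_floor between 0 and 0.026 m and x of case2_center in the frame of warmer_floor between -0.088 and 0.088 m and y of case2_center in the frame of warmer_floor between -0.106 and 0.106 m and z of case2_center in the frame of warmer_floor between 0 and 0.026 m and x of case3_center in the frame of warmer_floor between -0.088 and 0.088 m and y of case3_center in the frame of warmer_floor between -0.106 and 0.106 m and z of case3_center in the frame of warmer_floor between 0 and 0.026 m and x of case4_center in the frame of warmer_floor between -0.088 and 0.088 m and y of case4_center in the frame of warmer_floor between -0.106 and 0.106 m and z of case4_center in the frame of warmer_floor between 0 and 0.026 m and value of joint lid below 0.05 rad), for 0.2 s.
At the end, for the whole second after the job is handed in: Every case present lies at rest on the warmer's floor (centre inside the walls and less than 26 mm above the floor), the lid is shut (within 0.05 rad), and each wheel stands within 0.1 rad (a quarter of a digit) of its digit: left = number of cases, middle = 4, right = 1 (all of step 2 and linear speed of each of case1, case2, case3, case4 below 0.03 m/s and (value of joint wheel_left between 1.5 and 1.7 rad or (height (world z) of case1_center below -50 m and value of joint wheel_left between 1.1 and 1.3 rad) or (height (world z) of case2_center below -50 m and value of joint wheel_left between 1.1 and 1.3 rad) or (height (world z) of case3_center below -50 m and value of joint wheel_left between 1.1 and 1.3 rad) or (height (world z) of case4_center below -50 m and value of joint wheel_left between 1.1 and 1.3 rad) or (height (world z) of each of case2_center, case1_center below -50 m and value of joint wheel_left between 0.7 and 0.9 rad) or (height (world z) of each of case3_center, case1_center below -50 m and value of joint wheel_left between 0.7 and 0.9 rad) or (height (world z) of each of case3_center, case2_center below -50 m and value of joint wheel_left between 0.7 and 0.9 rad) or (height (world z) of each of case4_center, case1_center below -50 m and value of joint wheel_left between 0.7 and 0.9 rad) or (height (world z) of each of case4_center, case2_center below -50 m and value of joint wheel_left between 0.7 and 0.9 rad) or (height (world z) of each of case4_center, case3_center below -50 m and value of joint wheel_left between 0.7 and 0.9 rad)) and (height (world z) of case1_center above -50 m or value of joint wheel_left below 1.3 rad) and (height (world z) of case2_center above -50 m or value of joint wheel_left below 1.3 rad) and (height (world z) of case3_center above -50 m or value of joint wheel_left below 1.3 rad) and (height (world z) of case4_center above -50 m or value of joint wheel_left below 1.3 rad) and (height (world z) of any of case2_center, case1_center above -50 m or value of joint wheel_left between 0.7 and 0.9 rad) and (height (world z) of any of case3_center, case1_center above -50 m or value of joint wheel_left between 0.7 and 0.9 rad) and (height (world z) of any of case3_center, case2_center above -50 m or value of joint wheel_left between 0.7 and 0.9 rad) and (height (world z) of any of case4_center, case1_center above -50 m or value of joint wheel_left between 0.7 and 0.9 rad) and (height (world z) of any of case4_center, case2_center above -50 m or value of joint wheel_left between 0.7 and 0.9 rad) and (height (world z) of any of case4_center, case3_center above -50 m or value of joint wheel_left between 0.7 and 0.9 rad) and value of joint wheel_middle between 1.5 and 1.7 rad and value of joint wheel_right between 0.3 and 0.5 rad); the robot touches nothing.
It fails at once if the lid is slammed (falls or is driven shut faster than 2.5 rad/s) (velocity of joint lid below -2.5 rad/s).
It fails at once if the oil bottle is pushed more than 5 cm away or knocked over (distance of oil_center from where it was at the start of the episode above 0.05 m or angle between oil_center's own z axis and vertical above 0.6 rad).
It fails at once if the glass dish is pushed more than 5 cm away or tipped over (distance of dish_center from where it was at the start of the episode above 0.05 m or angle between dish_center's own z axis and vertical above 0.6 rad).
Of case1, case2, case3, case4 only 2 to 4 are there at a start; the rules pass over those that are not, and their reading is None.
At some moment in a run one of case1, case2, case3, case4 may be knocked a few centimetres aside while the robot is not near it.
Once in a run the grip may slacken for a moment while it holds something.
It also fails if it takes over 210 s, if anything falls off the work surface, if the arm or the gripper's body presses on something with over 40 N, if the wrist force passes 120 N, or if a joint passes its speed limit or range.

## Robot

A 6-joint arm with a two-finger parallel gripper is mounted at the origin on the work surface. World frame = base frame: x ahead of the robot, y to its left, z up, the work surface at z = 0. Lengths are in m, angles in rad, forces in N, time in s.
With the tool pointing down it reaches from about 0.25 to 0.725 m from the base axis. Payload 4 kg.
Tool frame: the origin (TCP) lies on the centre line of the jaws, within the pads' length; the fingertips stand 25 mm ahead of it and the grasp point (between the pads) lies 6 mm ahead of it; z points along the fingers, x is the direction in which the jaws open and shut, and the axes are right-handed (so a half turn about z gives the same grasp; the last joint's range is limited). The gripper opens to 85 mm and grips with 20 to 120 N. Pads are 22 mm wide; open, the fingers measure 114 mm over their backs; the gripper's body (76 mm by 85 mm) begins 54 mm behind the grasp point. The pads swing forward as they close: fully open they stand 13 mm farther back than shut.
Start: joints at [-1.168, 0.241, 0.005, 1.335, 0, 1.571], TCP at [0.196, -0.46, 0.256] pointing down, gripper open.
Joint ranges: [-2.72, 2.72], [-1.05, 1.87], [-1.09, 1.28], [-1.99, 2.15], [-1.42, 1.44], [-3.14, 3.14]. Speed limits (rad/s): [2.79, 2.79, 3.14, 3.14, 3.14, 3.14].

## Interface

Orientations are given as a unit quaternion [x, y, z, w].
In Python, from workcell import bot, imaging, order gives the robot as it stands.
- The arm moves only by the tool carry_out, never from a script. Its argument "moves" is a list of rows, each a list of 5 numbers: the shift along the tool's x, y, z scaled (see below), then the turn about the tool's z scaled (see below), then the opening, from -1 (shut) to 1 (fully open). In form: [[tx, ty, tz, roll, hand], ...]. A call has 1 to 20 rows; each row is the pose to reach, as a shift and turn from the pose commanded when the call began, along the tool's axes at that moment; what a row does not reach only later rows make up. The controller multiplies each number of a shift by 0.1 m and each number of a turn by 90 degrees. A row lasts 1/10 s, in which the tool goes at most 50 mm and 8.59 degrees, less where a joint would pass 70% of its speed; a pose out of reach is approached as far as the arm can. A call with a number of a shift or a turn outside -1 to 1 is refused whole. A call with a gripper value outside its range is refused whole. The fingers move at their own pace and stop on an object; the grip force is fixed at half the most. Time passes only in rows, so rows that repeat a pose let the fingers close. It gives the time, the measured TCP pose, the force and the opening at its end, in the units of the state.
- bot.get_obs(): the state, without advancing time (a new reading comes with each control period).
- imaging.camera(name): name is "scene" or "side" or "wrist"; returns the picture (480x640x3 uint8, red, green, blue); there is no depth.
- imaging.camera_model(name): a dict with "fovy" (degrees; the focal length in pixels is half the picture's height over the tangent of half this angle, whatever the lens; pixels are square), "cx", "cy" (the principal point, pixels), "dist" ([k1, k2, p1, p2, k3] as OpenCV has them; the pictures are not rectified), "eye" and "rotation" of the camera in the world. Camera axes: x right, y up, looking along -z (the intrinsics and any distortion apply to the point x, -y, -z); pixel columns grow to the right and rows downward; lengths in m; the calibration is good to about 2 mm. A picture is of the moment at which its call begins: read the wrist's pose just before it. camera_model takes no time and is no camera call; for the wrist camera it gives the pose at the moment of the call.
- order.job_done(): hands the job in, once; it reports no verdict.
The state is a dict: "clock": time; "joint_pos": joint angles; "joint_vel": joint speeds; "tau": joint torques, N m; "eef_pos": TCP position; "tool_rot": TCP orientation; "ft_force": force on the tool from outside, world axes, zero at the start; "ft_torque": the same for the moment, N m; "grip_width": finger opening in m.
Only numpy, scipy, OpenCV 4.12 (cv2) and the standard library are available. Lean on these libraries where they do the work, as an engineer would, in place of code of your own. Each camera call takes 0.05 s, during which the arm holds its last target.

## Working session

There is one attempt and no reset: what is moved stays moved. The work goes in short steps, Python scripts to look and compute and a tool call to move; the robot and the scene stay as the last step left them, time stands still between calls to the robot, and variables do not carry over. Pictures are saved under pics/ and viewed, and the job is handed in when it is done.

Besides the shell and the picture viewer there is one more tool, called by a JSON object that holds its "fn" and its "kwargs". carry_out: Moves the arm, as the interface text tells. Its arguments: {"type":"object","properties":{"moves":{"type":"array","items":{"type":"array","items":{"type":"number","minimum":-1,"maximum":1}}}},"required":["moves"]}

```bash
ls; mkdir -p pics; python3 - <<'E'
from workcell import bot, imaging, order
import cv2
print(bot.get_obs())
for n in ["scene","side","wrist"]:
    im=imaging.camera(n); cv2.imwrite(f"pics/{n}0.png",im[:,:,::-1]); print(n,imaging.camera_model(n))
E
```

```text
pics
{'clock': 0.0, 'joint_pos': array([-1.16800676e+00,  2.41391438e-01,  3.74506669e-03,  1.33520025e+00,
       -2.33539236e-06,  1.57078794e+00]), 'joint_vel': array([-0.00147153,  0.00036268,  0.00137898,  0.00094841, -0.00159415,
        0.00109645]), 'tau': array([ 7.76320644e-05, -3.72317219e+01,  2.52408117e+01,  1.70350971e-02,
        4.91006097e-05,  7.88007611e-06]), 'eef_pos': array([ 0.19576872, -0.45946063,  0.25543161]), 'tool_rot': array([ 8.34263878e-01, -5.51364427e-01, -8.55880605e-04, -5.64261542e-04]), 'ft_force': array([-0.92824511,  0.25431317, -0.72357364]), 'ft_torque': array([ 0.0223423 , -0.02131792, -0.01312111]), 'grip_width': 0.08528499117453693}
scene {'fovy': 53.775284564636344, 'cx': 318.01908530760744, 'cy': 244.5719160641704, 'dist': array([-0.11590484,  0.        ,  0.        ,  0.        ,  0.        ]), 'eye': array([0.90475118, 0.68191152, 0.64423953]), 'rotation': array([0.13892719, 0.45012894, 0.84589394, 0.25009321])}
side {'fovy': 52.773766591243884, 'cx': 325.1657668641586, 'cy': 240.13693588076043, 'dist': array([-0.09227115,  0.        ,  0.        ,  0.        ,  0.        ]), 'eye': array([0.38642973, 0.92797184, 0.75946411]), 'rotation': array([-0.00953962,  0.45442089,  0.89060801, -0.01510047])}
wrist {'fovy': 62.02558242798622, 'cx': 315.05243230557227, 'cy': 245.64064662319606, 'dist': array([-0.07433084,  0.        ,  0.        ,  0.        ,  0.        ]), 'eye': array([ 0.2666278 , -0.42906998,  0.37424686]), 'rotation': array([-0.12674038,  0.08494877, -0.54458663,  0.82470964])}
```

View pics/scene0.png

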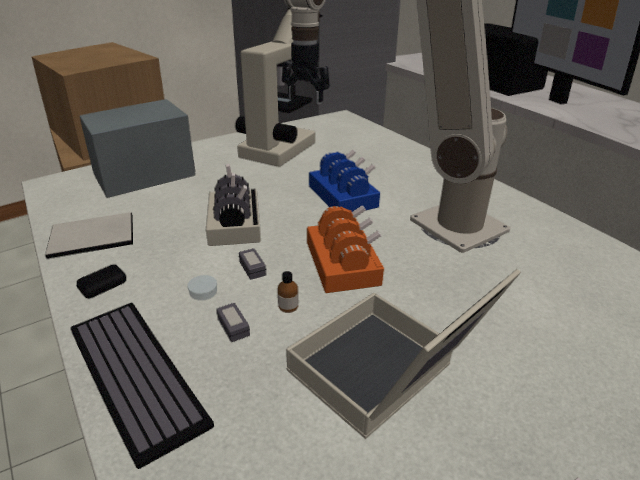

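View pics/side0.png

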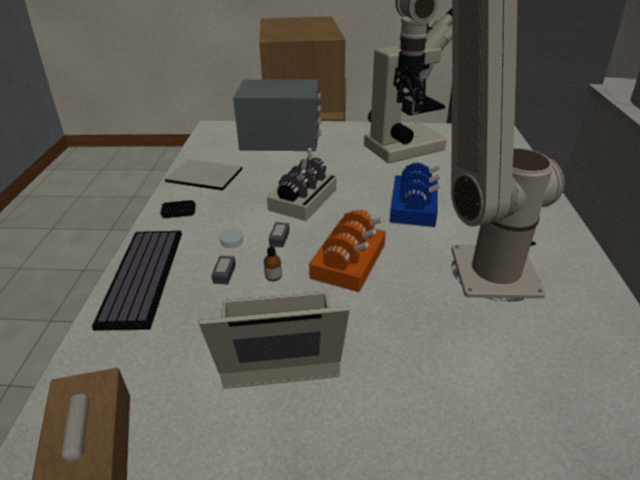

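View pics/wrist0.png

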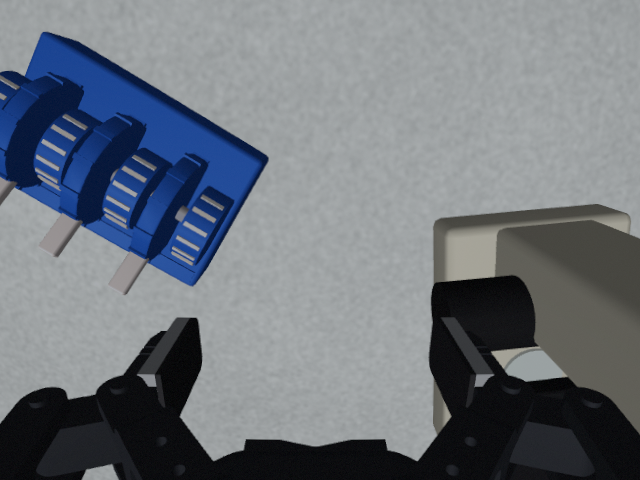

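Scene view: cases at (252,263) and (233,321), bottle (288,292), dish (203,288), cream console (233,215), warmer (370,360) with its lid leaning to the right. The blue and orange consoles are decoys. More cases could be hidden, so I'll write helpers and measure first.

```bash
cat > h.py <<'E'
from workcell import bot, imaging, order
import cv2, numpy as np
from scipy.spatial.transform import Rotation as R
def K(m):
    f=240/np.tan(np.radians(m["fovy"])/2)
    return np.array([[f,0,m["cx"]],[0,f,m["cy"]],[0,0,1.]])
def ray(m,uv):
    uv=np.asarray(uv,float).reshape(-1,1,2)
    n=cv2.undistortPoints(uv,K(m),np.array(m["dist"]))[:,0]
    d=np.c_[n[:,0],-n[:,1],-np.ones(len(n))]
    return R.from_quat(m["rotation"]).apply(d)
def onz(m,uv,z):
    d=ray(m,uv); e=np.array(m["eye"]); t=(z-e[2])/d[:,2]
    return e+d*t[:,None]
def tri(m1,p1,m2,p2):
    d1=ray(m1,p1)[0];d2=ray(m2,p2)[0];e1=np.array(m1["eye"]);e2=np.array(m2["eye"])
    A=np.c_[d1,-d2]; s,*_=np.linalg.lstsq(A,e2-e1,rcond=None)
    a=e1+s[0]*d1;b=e2+s[1]*d2
    return (a+b)/2,np.linalg.norm(a-b)
def proj(m,P):
    P=np.atleast_2d(P)-np.array(m["eye"]); c=R.from_quat(m["rotation"]).inv().apply(P)
    c=c*[1,-1,-1]
    return cv2.projectPoints(c.reshape(-1,1,3),np.zeros(3),np.zeros(3),K(m),np.array(m["dist"]))[0][:,0]
def shot(n,name):
    m=imaging.camera_model(n); im=imaging.camera(n)[:,:,::-1].copy(); cv2.imwrite(f"pics/{name}.png",im); return m,im
def crop(im,x0,y0,x1,y1,s,name):
    cv2.imwrite(f"pics/{name}.png",cv2.resize(im[y0:y1,x0:x1],None,fx=s,fy=s,interpolation=cv2.INTER_CUBIC))
E
python3 - <<'E'
from h import *
s=imaging.camera_model("scene");d=imaging.camera_model("side")
np.set_printoptions(precision=3,suppress=True)
for n,p,q in [("caseA",(252,258),(280,233)),("caseB",(233,316),(224,268)),("oilcap",(287,276),(271,252)),("dish",(203,285),(232,238)),]:
    print(n,tri(s,p,d,q),onz(s,p,.03),onz(d,q,.03))
for n,p in [("frontleft corner",(288,350)),("front",(368,420)),("back",(375,298)),("right",(450,355))]:
    print(n,onz(s,p,.055))
print("cream base corners top z.05",onz(s,[(208,200),(209,237),(260,235),(257,195)],.05))
print("orange",onz(s,[(308,230),(324,283),(381,278),(362,228)],.05))
S=cv2.imread("pics/scene0.png");D=cv2.imread("pics/side0.png")
crop(S,170,150,400,430,2.1,"s0c");crop(D,150,120,400,400,2.1,"d0c")
E
```

```text
caseA (array([ 0.547, -0.125,  0.02 ]), np.float64(0.0054260391058245224)) [[ 0.551 -0.116  0.03 ]] [[ 0.544 -0.106  0.03 ]]
caseB (array([0.666, 0.03 , 0.022]), np.float64(0.004175522342950671)) [[0.668 0.036 0.03 ]] [[0.663 0.043 0.03 ]]
oilcap (array([0.547, 0.035, 0.076]), np.float64(0.0010071572189692237)) [[ 0.518 -0.017  0.03 ]] [[ 0.558 -0.023  0.03 ]]
dish (array([ 0.674, -0.107,  0.011]), np.float64(0.001106150892887723)) [[ 0.681 -0.084  0.03 ]] [[ 0.667 -0.08   0.03 ]]
frontleft corner [[0.635 0.189 0.055]]
front [[0.608 0.373 0.055]]
back [[0.426 0.162 0.055]]
right [[0.413 0.348 0.055]]
cream base corners top z.05 [[ 0.542 -0.39   0.05 ]
 [ 0.609 -0.219  0.05 ]
 [ 0.505 -0.163  0.05 ]
 [ 0.42  -0.345  0.05 ]]
orange [[ 0.399 -0.122  0.05 ]
 [ 0.479  0.065  0.05 ]
 [ 0.372  0.115  0.05 ]
 [ 0.285 -0.061  0.05 ]]
```

View pics/s0c.png

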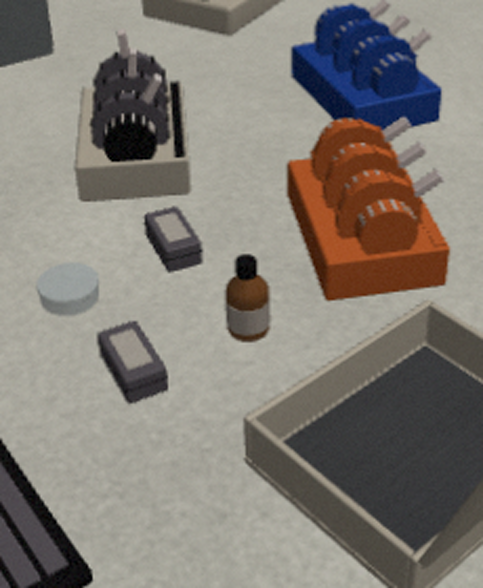

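View pics/d0c.png

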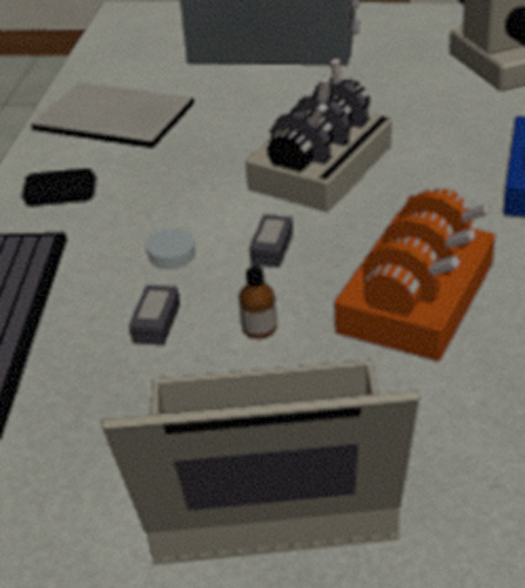

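{"fn": "carry_out", "kwargs": {"moves": [[0,0,-0.9,0,1],[0,0,-0.9,0,1],[0,0,-0.9,-0.743,1],[0,0,-0.9,-0.743,1],[0,0,-0.9,-0.743,1],[0,0,-0.9,-0.743,1],[0,0,-0.9,-0.743,1],[0,0,-0.9,-0.743,1],[0,0,-0.9,-0.743,1],[0,0,-0.9,-0.743,1],[0,0,-0.9,-0.743,1],[0,0,-0.9,-0.743,1]]}}

```text
clock: 1.35
eef_pos: [0.196, -0.4599, 0.3461]
tool_rot: [1.0, -0.002, -0.0, -0.0]
ft_force: [-0.2, -0.3, -0.6]
grip_width: 0.0856
```

{"fn": "carry_out", "kwargs": {"moves": [[0.5,-0.4,0,0,1],[1,-0.8,0,0,1],[1,-0.8,0,0,1],[1,-0.8,0,0,1]]}}

```text
clock: 1.75
eef_pos: [0.2983, -0.378, 0.3463]
tool_rot: [1.0, 0.001, 0.0, -0.0]
ft_force: [-0.1, -0.3, -1.4]
grip_width: 0.0851
```

{"fn": "carry_out", "kwargs": {"moves": [[0.5,-0.4,0,0,1],[1,-0.4,0,0,1],[1,-0.4,0,0,1],[1,-0.4,0,0,1]]}}

```text
clock: 2.15
eef_pos: [0.3971, -0.3402, 0.3455]
tool_rot: [1.0, 0.0, -0.001, -0.0]
ft_force: [-0.1, -0.0, -1.0]
grip_width: 0.0854
```

```bash
python3 - <<'E'
from h import *
print(bot.get_obs()["eef_pos"])
shot("wrist","w1")
E
```

```text
[ 0.39706391 -0.34016533  0.34545336]
```

View pics/w1.png

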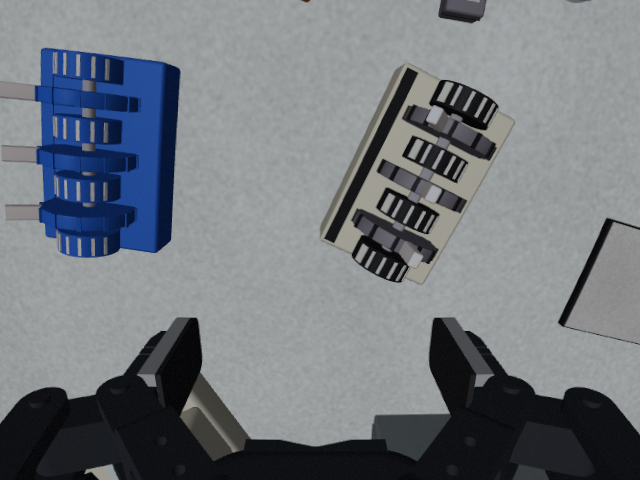

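{"fn": "carry_out", "kwargs": {"moves": [[0.2,-0.5,0,0,1],[0.4,-1,0,0,1],[0.4,-1,0,0,1],[0.4,-1,0,0,1]]}}

```text
clock: 2.6
eef_pos: [0.4354, -0.24, 0.3468]
tool_rot: [1.0, -0.0, 0.0, 0.0]
ft_force: [-0.3, 0.1, 0.0]
grip_width: 0.0854
```

{"fn": "carry_out", "kwargs": {"moves": [[0.3,-0.5,0,0,1],[0.5,-0.8,0,0,1],[0.5,-0.8,0,0,1],[0.5,-0.8,0,0,1]]}}

```text
clock: 3.0
eef_pos: [0.4858, -0.1615, 0.3462]
tool_rot: [1.0, -0.001, -0.0, 0.0]
ft_force: [-0.2, -0.0, 0.2]
grip_width: 0.0855
```

```bash
python3 - <<'E'
from h import *
print(bot.get_obs()["eef_pos"])
shot("wrist","w2")
E
```

```text
[ 0.48575808 -0.16148257  0.34621535]
```

View pics/w2.png

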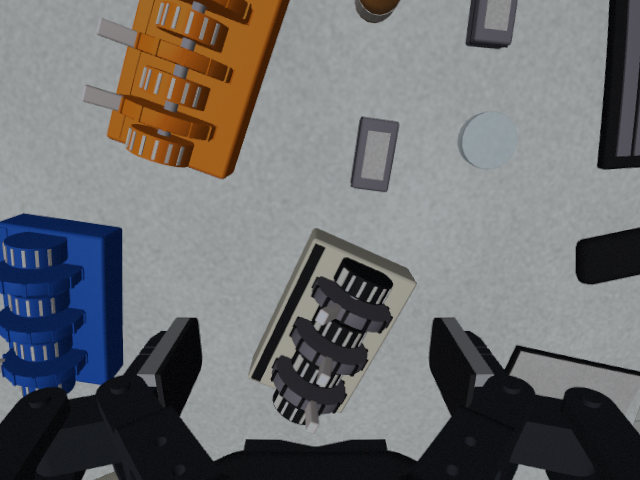

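{"fn": "carry_out", "kwargs": {"moves": [[0,-0.5,0,0,1],[0,-1,0,0,1],[0,-1,0,0,1],[0,-1,0,0,1]]}}

```text
clock: 3.45
eef_pos: [0.4859, -0.0612, 0.3466]
tool_rot: [1.0, -0.001, 0.0, 0.0]
ft_force: [-0.4, -0.2, 0.2]
grip_width: 0.0854
```

{"fn": "carry_out", "kwargs": {"moves": [[0,-0.5,0,0,1],[0,-0.8,0,0,1],[0,-0.8,0,0,1],[0,-0.8,0,0,1]]}}

```text
clock: 3.85
eef_pos: [0.4865, 0.018, 0.3463]
tool_rot: [1.0, -0.001, 0.0, 0.001]
ft_force: [-0.3, -1.0, -0.3]
grip_width: 0.0855
```

```bash
python3 - <<'E'
from h import *
print(bot.get_obs()["eef_pos"])
shot("wrist","w3")
shot("side","side3");shot("scene","scene3")
E
```

```text
[0.48653392 0.01799139 0.34634392]
```

View pics/w3.png

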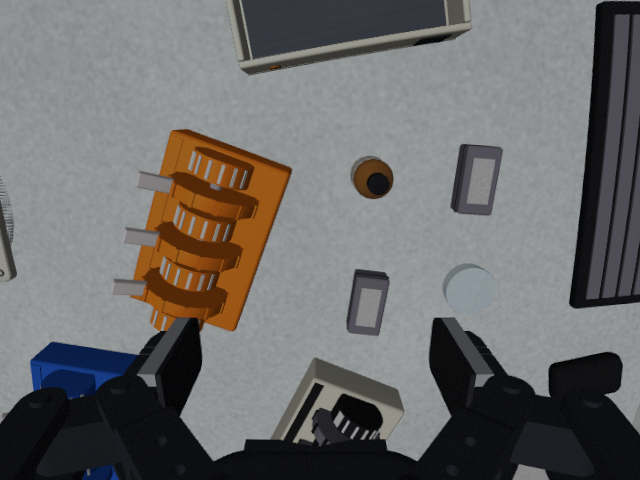

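View pics/side3.png

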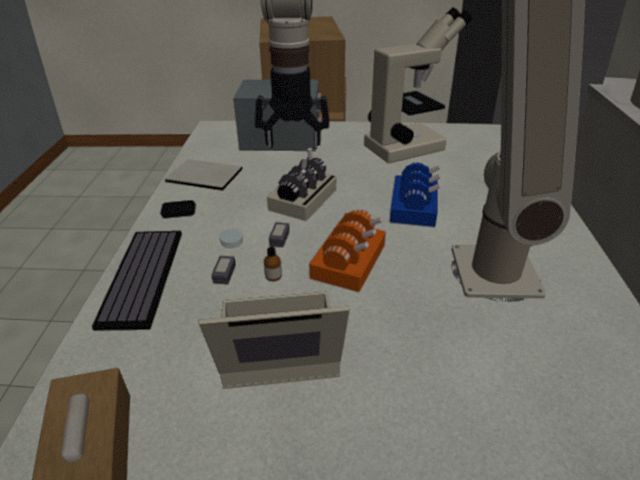

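```bash
cat >> h.py <<'E'
def panel(m,im,x0,y0,x1,y1,zt=.03,thr=115):
    g=cv2.cvtColor(im,cv2.COLOR_BGR2GRAY)[y0:y1,x0:x1]
    dark=(g<thr).astype(np.uint8)
    cs,h=cv2.findContours(dark,cv2.RETR_CCOMP,cv2.CHAIN_APPROX_NONE)
    out=[]
    for c,hh in zip(cs,h[0]):
        if hh[3]>=0 and cv2.contourArea(c)>150:
            r=cv2.minAreaRect(c); b=cv2.boxPoints(r)+[x0,y0]
            w=onz(m,b,zt)[:,:2]
            e0=w[1]-w[0];e1=w[2]-w[1]
            l=e0 if np.linalg.norm(e0)>np.linalg.norm(e1) else e1
            a=np.degrees(np.arctan2(l[1],l[0]))%180
            out.append((w.mean(0),a,np.linalg.norm(e0),np.linalg.norm(e1)))
    return out
np.set_printoptions(precision=4,suppress=True)
E
python3 - <<'E'
from h import *
m=imaging.camera_model("wrist");im=cv2.imread("pics/w3.png")
g=cv2.cvtColor(im,cv2.COLOR_BGR2GRAY)
print(g[180,450:510:3], g[180,420])
for b in [(440,130,515,225),(335,255,400,345)]:
    for t in (100,115,125): print(panel(m,im,*b,thr=t))
print("oil cap",onz(m,[(377,184)],.085),"dish",onz(m,[(469,288)],.022))
print("warmer",onz(m,[(248,72),(469,25)],.055))
E
```

```text
[149 151  45  27  55  81  81 130 135 134 134 141 134 136  91  80 147 151
 145 149] 145
[(array([0.6689, 0.0316]), np.float64(86.21737952265808), np.float64(0.05424919473434743), np.float64(0.02678242053352513))]
[(array([0.6689, 0.0317]), np.float64(86.2296178426544), np.float64(0.05299469337828664), np.float64(0.02604659937042884))]
[(array([0.6689, 0.0317]), np.float64(86.24255750907479), np.float64(0.05192488053307511), np.float64(0.025310318763373054))]
[(array([ 0.5497, -0.1209]), np.float64(82.61905784466519), np.float64(0.05395014338984548), np.float64(0.027010307061288614))]
[(array([ 0.5496, -0.1209]), np.float64(82.3607396518696), np.float64(0.05343517574397426), np.float64(0.02591936713257139))]
[(array([ 0.5499, -0.1207]), np.float64(82.66145741055853), np.float64(0.052880540428970044), np.float64(0.025068447580994416))]
oil cap [[0.5455 0.0368 0.085 ]] dish [[ 0.6736 -0.0995  0.022 ]]
warmer [[0.4223 0.141  0.055 ]
 [0.6324 0.1842 0.055 ]]
```

Only two cases seen: A (0.550,-0.121) and B (0.669,0.032), with the oil bottle at (0.546,0.037) and the dish at (0.674,-0.10). No case lies behind the consoles in the wrist views. I'll take A first.

{"fn": "carry_out", "kwargs": {"moves": [[0.3,0.5,0,0,1],[0.63,1,0,0,1],[0.63,1,0.5,0,1],[0.63,1,1,0,1],[0.63,1,1,0,1],[0.63,1,1,0,1]]}}

```text
clock: 4.6
eef_pos: [0.5485, -0.0813, 0.2458]
tool_rot: [1.0, -0.001, -0.002, -0.0]
ft_force: [-0.6, 0.2, 0.1]
grip_width: 0.0852
```

{"fn": "carry_out", "kwargs": {"moves": [[0,0.36,0.2,0.083,1],[0,0.36,0.6,0.083,1],[0,0.36,0.6,0.083,1],[0,0.36,0.6,0.083,1]]}}

```text
clock: 5.0
eef_pos: [0.5509, -0.1164, 0.1895]
tool_rot: [0.998, -0.065, 0.002, 0.0]
ft_force: [0.0, 0.1, 0.3]
grip_width: 0.0858
```

```bash
python3 - <<'E'
from h import *
print(bot.get_obs()["eef_pos"])
m,im=shot("wrist","w4")
print(panel(m,im,150,0,500,300))
E
```

```text
[ 0.5509 -0.1164  0.1895]
[(array([ 0.5496, -0.1203]), np.float64(83.21874992865783), np.float64(0.02475803469253464), np.float64(0.05068589612225047))]
```

View pics/w4.png

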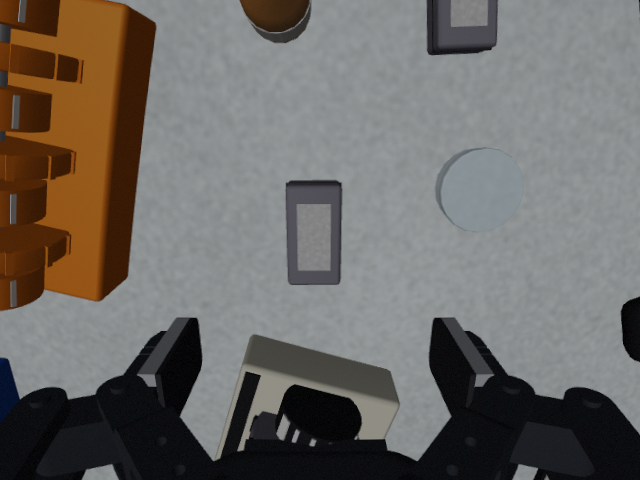

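{"fn": "carry_out", "kwargs": {"moves": [[0,0,0.4,0,1],[0,0,0.8,0,1],[0,0,1,0,1],[0,0,1,0,1]]}}

```text
clock: 5.45
eef_pos: [0.5493, -0.1156, 0.0861]
tool_rot: [0.998, -0.065, -0.001, -0.0]
ft_force: [-0.2, 0.5, 0.6]
grip_width: 0.0856
```

{"fn": "carry_out", "kwargs": {"moves": [[0,0,0.3,0,1],[0,0,0.5,0,1],[0,0,0.57,0,1],[0,0,0.57,0,1],[0,0,0.57,0,-1],[0,0,0.57,0,-1],[0,0,0.57,0,-1],[0,0,0.57,0,-1],[0,0,0.57,0,-1],[0,0,0.57,0,-1],[0,0,0.57,0,-1],[0,0,0.57,0,-1]]}}

```text
clock: 6.65
eef_pos: [0.5505, -0.1166, 0.0308]
tool_rot: [0.998, -0.066, 0.001, 0.0]
ft_force: [-0.8, 0.6, 6.0]
grip_width: 0.039
```

{"fn": "carry_out", "kwargs": {"moves": [[0,0,-0.3,0,-1],[0,0,-0.7,0,-1],[0,0,-1,0,-1],[0,0,-1,0,-1]]}}

```text
clock: 7.05
eef_pos: [0.5524, -0.117, 0.1343]
tool_rot: [0.998, -0.066, 0.005, 0.001]
ft_force: [1.9, 0.2, -0.9]
grip_width: 0.0389
```

{"fn": "carry_out", "kwargs": {"moves": [[0,0,-0.4,-0.083,-1],[0,0,-0.9,-0.083,-1],[0,0,-0.9,-0.083,-1],[0,0,-0.9,-0.083,-1]]}}

```text
clock: 7.45
eef_pos: [0.5497, -0.1164, 0.2198]
tool_rot: [1.0, -0.001, 0.001, 0.0]
ft_force: [-0.3, 0.1, -3.2]
grip_width: 0.0389
```

{"fn": "carry_out", "kwargs": {"moves": [[0,-0.4,0,0,-1],[-0.1,-0.8,0,0,-1],[-0.1,-1,0,0,-1],[-0.1,-1,0,0,-1]]}}

```text
clock: 7.85
eef_pos: [0.5376, -0.0138, 0.2166]
tool_rot: [1.0, 0.002, -0.003, -0.0]
ft_force: [0.3, 0.7, -1.2]
grip_width: 0.0388
```

{"fn": "carry_out", "kwargs": {"moves": [[0,-0.4,0,0,-1],[-0.1,-0.8,0,0,-1],[-0.1,-1,0,0,-1],[-0.1,-1,0,0,-1],[-0.1,-1,0,0,-1]]}}

```text
clock: 8.35
eef_pos: [0.5289, 0.083, 0.2177]
tool_rot: [1.0, -0.0, -0.001, 0.001]
ft_force: [-0.7, -0.1, -2.0]
grip_width: 0.0391
```

```bash
python3 - <<'E'
from h import *
print(bot.get_obs()["eef_pos"],bot.get_obs()["grip_width"])
m,im=shot("wrist","w5")
m,im=shot("scene","scene5")
E
```

```text
[0.5289 0.083  0.2177] 0.03909695875323789
```

View pics/w5.png

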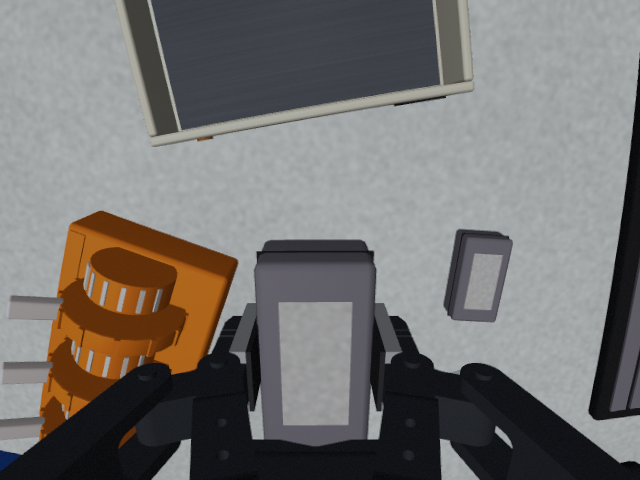

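View pics/scene5.png

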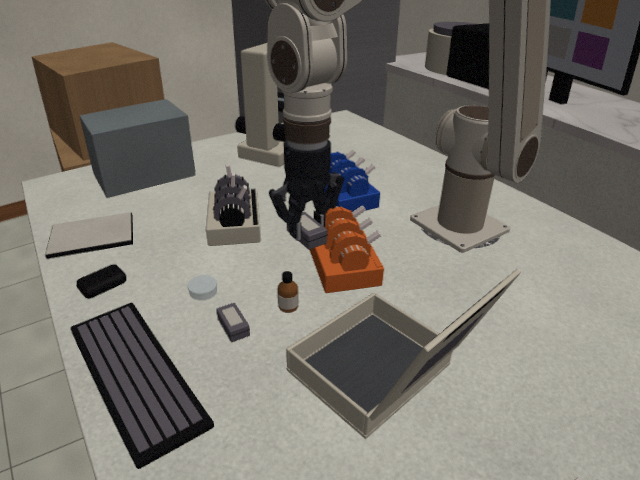

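```bash
python3 - <<'E'
from h import *
m=imaging.camera_model("wrist")
P=onz(m,[(153,143),(472,88)],.055)[:,:2];print("outer -x wall",P)
v=P[1]-P[0];L=np.linalg.norm(v);v/=L;a=np.degrees(np.arctan2(v[1],v[0]));n=np.array([-v[1],v[0]])
print(L,a); c=P.mean(0)+n*.095; print("centre",c,"x axis",n,"y axis",-v)
s=imaging.camera_model("scene")
C=[c+n*i*.095-v*j*.1125 for i in(-1,1) for j in(-1,1)]
print(proj(s,[[*q,.055] for q in C]))
d=imaging.camera_model("side")
print("lid corners tri:",tri(s,(518,272),d,(205,321)), tri(s,(408,388) ,d,(348,309)))
E
```

```text
outer -x wall [[0.4159 0.1459]
 [0.6345 0.1818]]
0.2214631770374586 9.312126902280207
centre [0.5098 0.2576] x axis [-0.1618  0.9868] y axis [-0.9868 -0.1618]
[[285.4099 347.7535]
 [374.413  291.327 ]
 [367.9862 417.7211]
 [455.6974 342.7985]]
lid corners tri: (array([0.5445, 0.5059, 0.3575]), np.float64(0.04602876640689742)) (array([ 0.4074,  0.2494, -0.0001]), np.float64(0.16994798890021867))
```

{"fn": "carry_out", "kwargs": {"moves": [[0.1,-0.4,0,0,-1],[0.2,-0.8,0,0,-1],[0.31,-1,0,0,-1],[0.31,-1,0,0,-1]]}}

```text
clock: 8.85
eef_pos: [0.5619, 0.1849, 0.2185]
tool_rot: [1.0, 0.0, 0.0, -0.0]
ft_force: [1.2, -0.6, -1.2]
grip_width: 0.0387
```

{"fn": "carry_out", "kwargs": {"moves": [[0,-0.3,0,-0.05,-1],[0,-0.5,0,-0.1,-1],[0,-0.5,0,-0.103,-1],[0,-0.5,0.3,-0.103,-1],[0,-0.5,0.6,-0.103,-1],[0,-0.5,0.8,-0.103,-1],[0,-0.5,0.8,-0.103,-1]]}}

```text
clock: 9.55
eef_pos: [0.5584, 0.2305, 0.1356]
tool_rot: [0.997, 0.079, -0.004, 0.002]
ft_force: [-0.2, 0.1, -1.6]
grip_width: 0.0388
```

```bash
python3 - <<'E'
from h import *
print(bot.get_obs()["eef_pos"],bot.get_obs()["grip_width"])
m,im=shot("wrist","w6")
m,im=shot("scene","scene6")
crop(im,200,150,560,450,2.1,"scene6c")
E
```

```text
[0.5584 0.2305 0.1356] 0.038792551366161214
```

View pics/w6.png

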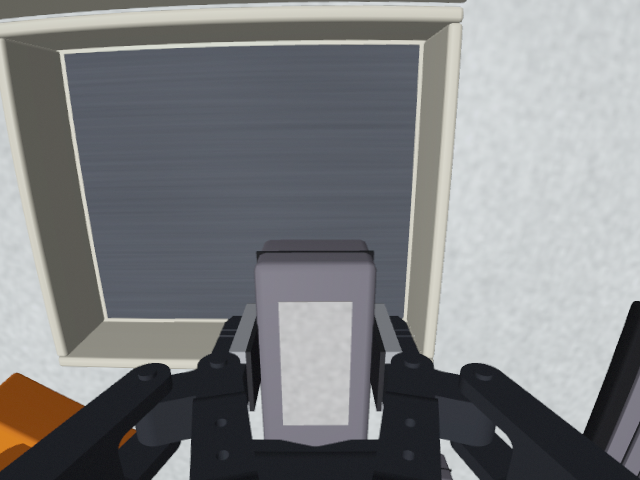

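View pics/scene6c.png

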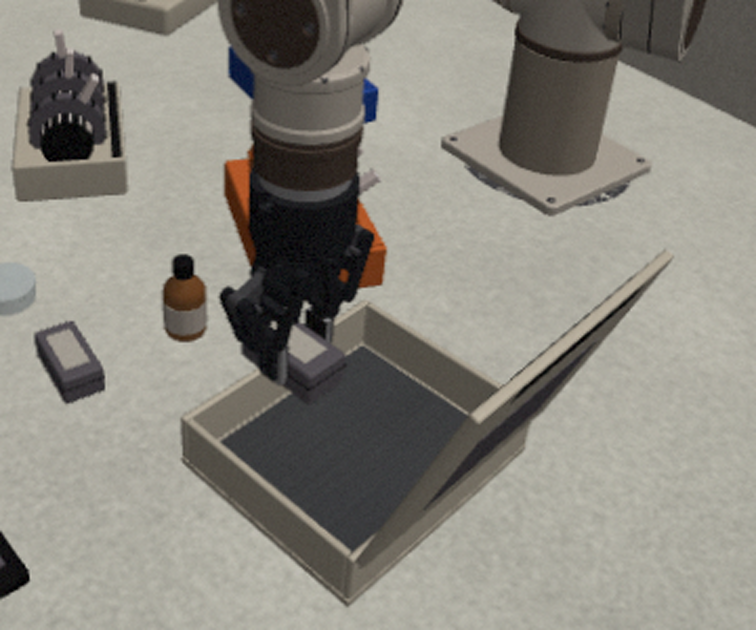

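```bash
python3 - <<'E'
from h import *
m=imaging.camera_model("wrist")
P=onz(m,[(62,52),(423,42),(405,318),(105,319)],.007)[:,:2];print(P,P.mean(0))
for i in range(4):
    e=P[(i+1)%4]-P[i];print(np.linalg.norm(e),np.degrees(np.arctan2(e[1],e[0])))
T=onz(m,[(463,14),(433,356),(62,364),(0,25)],.055)[:,:2];print(T,T.mean(0))
print(bot.get_obs()["eef_pos"])
E
```

```text
[[0.3917 0.3265]
 [0.6031 0.3627]
 [0.6318 0.1875]
 [0.4204 0.1517]] [0.5118 0.2571]
0.21441196288529435 9.739421368627847
0.17753197401388518 -80.68016759459722
0.2144306526081811 -170.37463682949706
0.17710525559894166 99.31291235860029
[[0.6085 0.3679]
 [0.6383 0.1886]
 [0.4167 0.1451]
 [0.3886 0.3325]] [0.513  0.2585]
[0.5608 0.232  0.1395]
```

{"fn": "carry_out", "kwargs": {"moves": [[0,0,0.3,0,-1],[0,0,0.6,0,-1],[0,0,0.8,0,-1],[0,0,0.88,0,-1],[0,0,0.94,0,-1],[0,0,0.94,0,-1],[0,0,0.94,0,-1]]}}

```text
clock: 10.35
eef_pos: [0.5617, 0.234, 0.0468]
tool_rot: [0.997, 0.08, 0.001, -0.0]
ft_force: [0.6, -0.3, -0.6]
grip_width: 0.0392
```

{"fn": "carry_out", "kwargs": {"moves": [[0,0,0.04,0,-1],[0,0,0.07,0,-1],[0,0,0.07,0,-1],[0,0,0.07,0,-1]]}}

```text
clock: 10.75
eef_pos: [0.5605, 0.2337, 0.0382]
tool_rot: [0.997, 0.08, -0.0, 0.0]
ft_force: [-0.2, -0.5, -1.5]
grip_width: 0.0391
```

{"fn": "carry_out", "kwargs": {"moves": [[0,0,0,0,0.3],[0,0,0,0,0.3],[0,0,0,0,0.3],[0,0,0,0,0.3],[0,0,0,0,0.3],[0,0,-0.4,0,0.3],[0,0,-0.8,0,0.3],[0,0,-1,0,0.3],[0,0,-1,0,0.3]]}}

```text
clock: 11.65
eef_pos: [0.5632, 0.2347, 0.1427]
tool_rot: [0.997, 0.08, 0.004, -0.001]
ft_force: [0.5, -0.1, -0.3]
grip_width: 0.0555
```

```bash
python3 - <<'E'
from h import *
print(bot.get_obs()["eef_pos"],bot.get_obs()["grip_width"])
m,im=shot("wrist","w7")
m,im=shot("scene","scene7")
E
```

```text
[0.5632 0.2347 0.1427] 0.05547719277239317
```

View pics/scene7.png

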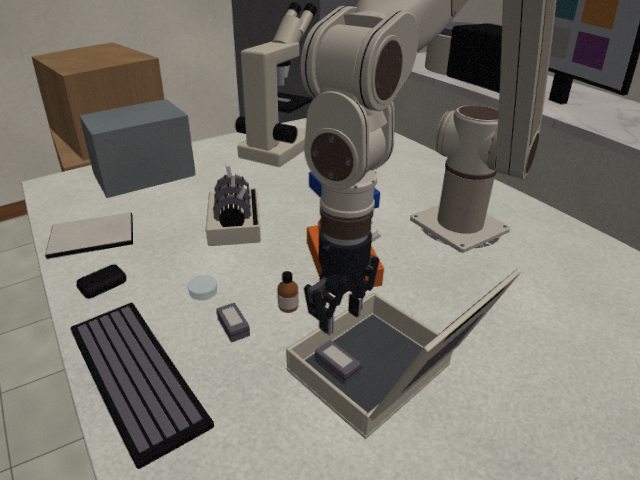

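View pics/w7.png

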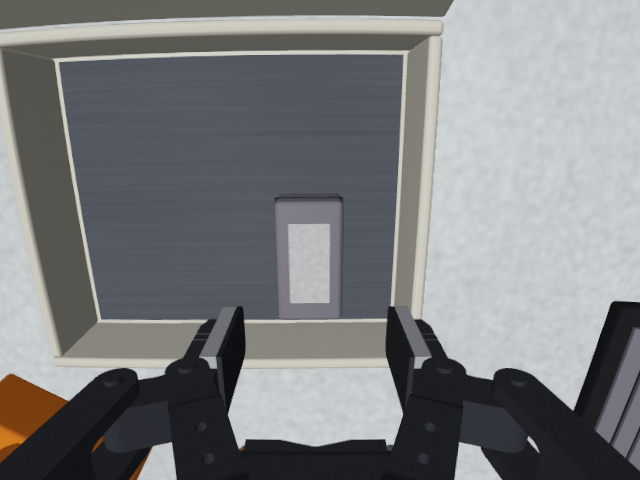

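{"fn": "carry_out", "kwargs": {"moves": [[0,0,-0.4,0.103,1],[0,0,-0.8,0.103,1],[0,0,-0.8,0.103,1],[0,0,-0.8,0.103,1]]}}

```text
clock: 12.15
eef_pos: [0.5605, 0.2336, 0.2176]
tool_rot: [1.0, -0.0, -0.0, 0.0]
ft_force: [-0.8, -0.4, -0.7]
grip_width: 0.0857
```

{"fn": "carry_out", "kwargs": {"moves": [[0.2,0.4,0,0,1],[0.5,0.8,0,0,1],[0.9,1,0,0,1],[0.9,1,0,0,1],[0.9,1,0,0,1]]}}

```text
clock: 12.65
eef_pos: [0.6497, 0.1324, 0.2139]
tool_rot: [1.0, -0.001, -0.003, 0.001]
ft_force: [0.9, 0.5, 0.8]
grip_width: 0.0853
```

{"fn": "carry_out", "kwargs": {"moves": [[0,0.4,0,0,1],[0.15,0.8,0,0.03,1],[0.15,1,0,0.042,1],[0.15,1,0,0.042,1],[0.15,1,0,0.042,1]]}}

```text
clock: 13.15
eef_pos: [0.6644, 0.0343, 0.2177]
tool_rot: [0.999, -0.033, -0.001, -0.0]
ft_force: [0.7, 1.1, -0.2]
grip_width: 0.0856
```

```bash
python3 - <<'E'
from h import *
print(bot.get_obs()["eef_pos"],bot.get_obs()["grip_width"])
m,im=shot("wrist","w8")
print(panel(m,im,200,0,470,310))
E
```

```text
[0.6644 0.0343 0.2177] 0.0855884986962779
[(array([0.6683, 0.0316]), np.float64(87.15493898192624), np.float64(0.02477504914207273), np.float64(0.05074148741134379))]
```

View pics/w8.png

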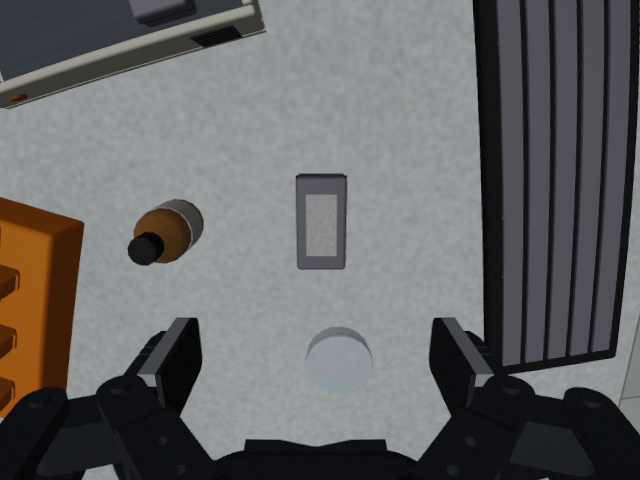

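{"fn": "carry_out", "kwargs": {"moves": [[0.03,0,0.4,0,1],[0.03,0,0.8,0,1],[0.03,0,1,0,1],[0.03,0,1,0,1],[0.03,0,1,0,1]]}}

```text
clock: 13.7
eef_pos: [0.6683, 0.0349, 0.1187]
tool_rot: [0.999, -0.032, -0.0, -0.0]
ft_force: [1.0, 0.1, 0.6]
grip_width: 0.0854
```

{"fn": "carry_out", "kwargs": {"moves": [[0,0,0.4,0,1],[0,0,0.7,0,1],[0,0,0.84,0,1],[0,0,0.84,0,1],[0,0,0.84,0,-1],[0,0,0.84,0,-1],[0,0,0.84,0,-1],[0,0,0.84,0,-1],[0,0,0.84,0,-1],[0,0,0.84,0,-1],[0,0,0.84,0,-1],[0,0,0.84,0,-1]]}}

```text
clock: 14.9
eef_pos: [0.67, 0.0334, 0.0366]
tool_rot: [0.999, -0.033, 0.002, -0.0]
ft_force: [-0.0, 0.4, 5.8]
grip_width: 0.0385
```

{"fn": "carry_out", "kwargs": {"moves": [[0,0,-0.3,0,-1],[0,0,-0.7,0,-1],[0,0,-1,0,-1],[0,0,-1,0,-1]]}}

```text
clock: 15.3
eef_pos: [0.6718, 0.0335, 0.1407]
tool_rot: [0.999, -0.033, 0.005, -0.0]
ft_force: [1.8, 0.2, 0.0]
grip_width: 0.0388
```

{"fn": "carry_out", "kwargs": {"moves": [[0,0,-0.4,-0.042,-1],[0,0,-0.9,-0.042,-1],[0,0,-0.9,-0.042,-1],[0,0,-0.9,-0.042,-1]]}}

```text
clock: 15.7
eef_pos: [0.6691, 0.0334, 0.2255]
tool_rot: [1.0, -0.0, 0.001, -0.0]
ft_force: [-0.2, 0.1, -1.7]
grip_width: 0.0387
```

{"fn": "carry_out", "kwargs": {"moves": [[-0.3,-0.4,0,0,-1],[-0.6,-0.7,0,0,-1],[-0.97,-0.95,0,0,-1],[-0.97,-0.95,0,0,-1],[-0.97,-0.95,0,0,-1]]}}

```text
clock: 16.2
eef_pos: [0.5697, 0.1289, 0.2223]
tool_rot: [1.0, 0.0, -0.002, 0.001]
ft_force: [0.7, -0.0, -1.3]
grip_width: 0.0387
```

{"fn": "carry_out", "kwargs": {"moves": [[-0.3,-0.4,0,-0.05,-1],[-0.6,-0.7,0,-0.106,-1],[-0.97,-0.9,0,-0.106,-1],[-0.97,-0.9,0,-0.106,-1],[-0.97,-0.9,0,-0.106,-1]]}}

```text
clock: 16.7
eef_pos: [0.475, 0.2185, 0.2238]
tool_rot: [0.997, 0.083, -0.0, 0.0]
ft_force: [1.0, -0.2, -1.0]
grip_width: 0.0384
```

```bash
python3 - <<'E'
from h import *
m,im=shot("wrist","w9")
print(bot.get_obs()["eef_pos"],bot.get_obs()["grip_width"])
E
```

```text
[0.4758 0.2181 0.2239] 0.03858041373927421
```

View pics/w9.png

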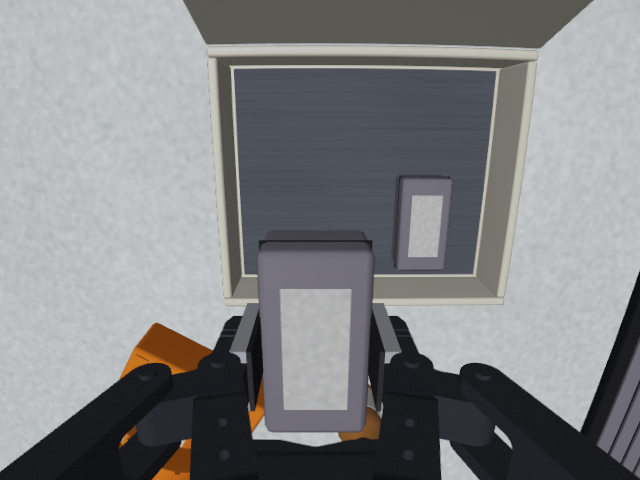

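{"fn": "carry_out", "kwargs": {"moves": [[0,0,0.4,0,-1],[0,0,0.8,0,-1],[0,0,1,0,-1],[0,0,1,0,-1]]}}

```text
clock: 17.15
eef_pos: [0.4737, 0.2163, 0.1205]
tool_rot: [0.997, 0.081, -0.003, 0.001]
ft_force: [-0.6, -0.7, -1.9]
grip_width: 0.0388
```

{"fn": "carry_out", "kwargs": {"moves": [[0,0,0.3,0,-1],[0,0,0.5,0,-1],[0,0,0.65,0,-1],[0,0,0.75,0,-1],[0,0,0.8,0,-1],[0,0,0.8,0,-1],[0,0,0.8,0,-1]]}}

```text
clock: 17.85
eef_pos: [0.4755, 0.2188, 0.0452]
tool_rot: [0.997, 0.083, 0.001, -0.0]
ft_force: [0.4, 0.4, -0.5]
grip_width: 0.0388
```

{"fn": "carry_out", "kwargs": {"moves": [[0,0,0.03,0,-1],[0,0,0.03,0,-1],[0,0,0.03,0,0.3],[0,0,0.03,0,0.3],[0,0,0.03,0,0.3],[0,0,0.03,0,0.3],[0,0,0.03,0,0.3],[0,0,-0.4,0,0.3],[0,0,-0.8,0,0.3],[0,0,-1,0,0.3],[0,0,-1,0,0.3]]}}

```text
clock: 18.95
eef_pos: [0.477, 0.2197, 0.1479]
tool_rot: [0.997, 0.083, 0.004, -0.001]
ft_force: [0.3, -0.9, -0.4]
grip_width: 0.0556
```

{"fn": "carry_out", "kwargs": {"moves": [[0,0.4,-0.4,0,0.3],[0,0.8,-0.8,0,0.3],[0,1,-1,0,0.3],[0,1,-1,0,0.3],[0,1,-1,0,0.3]]}}

```text
clock: 19.45
eef_pos: [0.4911, 0.1194, 0.2437]
tool_rot: [0.997, 0.082, -0.0, -0.0]
ft_force: [-0.1, -0.6, -0.2]
grip_width: 0.0557
```

```bash
python3 - <<'E'
from h import *
m,im=shot("wrist","w10")
print(bot.get_obs()["eef_pos"],bot.get_obs()["grip_width"])
m,im=shot("scene","scene10")
crop(im,270,230,550,440,2.8,"scene10c")
m,im=shot("side","side10")
crop(im,170,220,370,400,4,"side10c")
E
```

```text
[0.4904 0.1199 0.2427] 0.05543886070339499
```

View pics/w10.png

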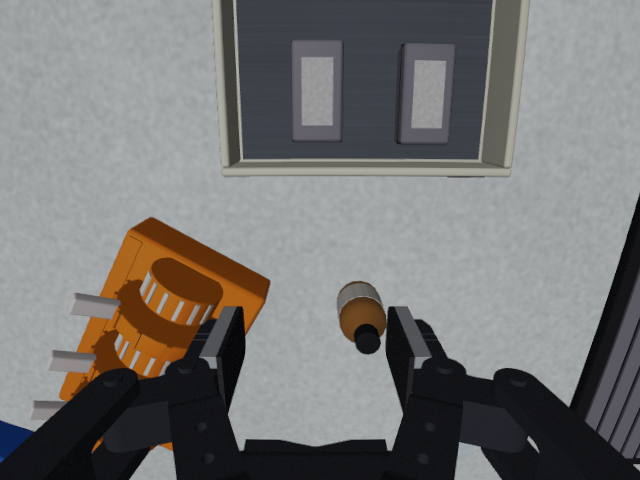

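View pics/scene10.png

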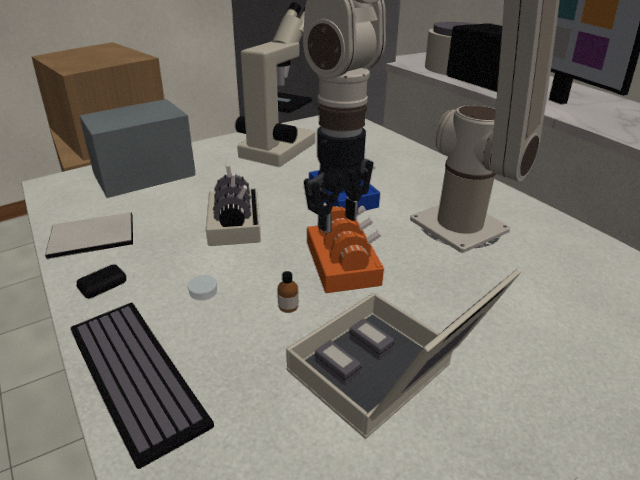

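View pics/side10c.png

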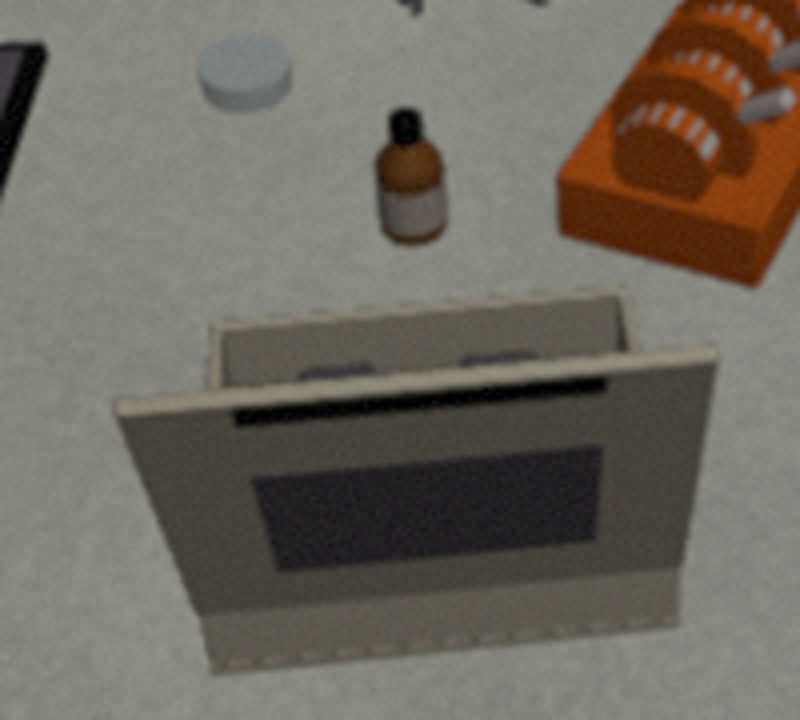

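View pics/scene10c.png

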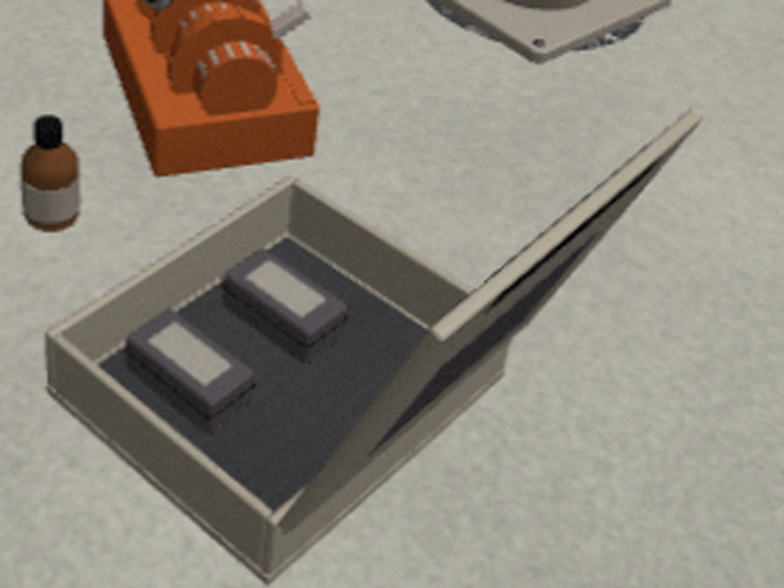

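```bash
python3 - <<'E'
from h import *
s=imaging.camera_model("scene");d=imaging.camera_model("side")
a=tri(s,(520,271),d,(349,308));b=tri(s,(426,349),d,(200,321));print(a,b)
c=(a[0]+b[0])/2
n=np.array([-.167,.986]);C=np.array([.512,.257]);h=C+n*.095
r=(c[:2]-h)@n;print("edge rel hinge",r,c[2]-.055,np.degrees(np.arctan2(c[2]-.059,-r)), (c[:2]-h)@[.986,.167])
E
```

```text
(array([0.3713, 0.4   , 0.2498]), np.float64(0.0026109933141571)) (array([0.5903, 0.4344, 0.249 ]), np.float64(0.0023758226607781727))
edge rel hinge 0.06815201365361306 0.19435752781083132 109.69843955837818 -0.00404958544231262
```

Both cases lie flat in the warmer. The lid triangulates to about 110° open, with its edge at about (0.48, 0.42, 0.249). I'll go over the lid with the fingers shut, come down behind it, and push it along its arc slowly.

{"fn": "carry_out", "kwargs": {"moves": [[0,0,-0.4,0,-1],[0,0,-0.8,0,-1],[0,0,-1,0,-1],[0,0,-1,0,-1],[0.44,-0.4,-1,0,-1],[0.44,-0.8,-1,0,-1],[0.44,-1,-1,0,-1],[0.44,-1,-1,0,-1]]}}

```text
clock: 20.4
eef_pos: [0.5167, 0.229, 0.3407]
tool_rot: [0.996, 0.085, -0.003, 0.001]
ft_force: [-0.4, -0.9, -1.3]
grip_width: -0.0
```

{"fn": "carry_out", "kwargs": {"moves": [[0,-0.4,-0.1,0,-1],[0,-0.8,-0.1,0,-1],[0,-1,-0.1,0,-1],[0,-1,-0.1,0,-1]]}}

```text
clock: 20.8
eef_pos: [0.5004, 0.3264, 0.3518]
tool_rot: [0.996, 0.085, -0.002, 0.001]
ft_force: [0.7, -0.4, -0.9]
grip_width: -0.0
```

{"fn": "carry_out", "kwargs": {"moves": [[0,-0.4,0,0,-1],[0,-0.8,0,0,-1],[0,-1,0,0,-1],[0,-1,0,0,-1]]}}

```text
clock: 21.2
eef_pos: [0.4844, 0.4243, 0.3519]
tool_rot: [0.996, 0.084, -0.001, 0.001]
ft_force: [0.6, 0.6, -0.3]
grip_width: 0.0001
```

{"fn": "carry_out", "kwargs": {"moves": [[0,-0.3,0,0,-1],[0,-0.6,0,0,-1],[0,-0.6,0,0,-1],[0,-0.6,0,0,-1]]}}

```text
clock: 21.6
eef_pos: [0.4757, 0.4811, 0.3531]
tool_rot: [0.997, 0.082, -0.001, 0.001]
ft_force: [-0.4, -0.8, -0.4]
grip_width: 0.0004
```

```bash
python3 - <<'E'
from h import *
e=bot.get_obs()["eef_pos"];print(e,bot.get_obs()["grip_width"])
n=np.array([-.167,.986]);h=np.array([.496,.351]);print("n",(e[:2]-h)@n,"v",(e[:2]-h)@[.986,.167])
m,im=shot("scene","scene11")
m,im=shot("side","side11")
E
```

```text
[0.4757 0.4811 0.3531] 0.0003848067720223955
n 0.1316296383806964 v 0.0016905477296732473
```

View pics/scene11.png

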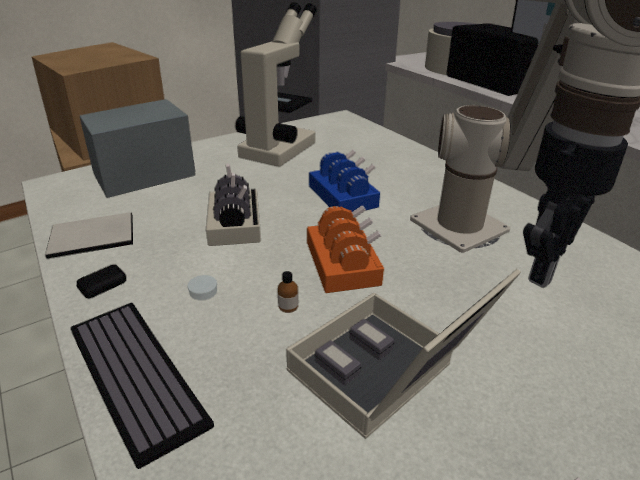

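View pics/side11.png

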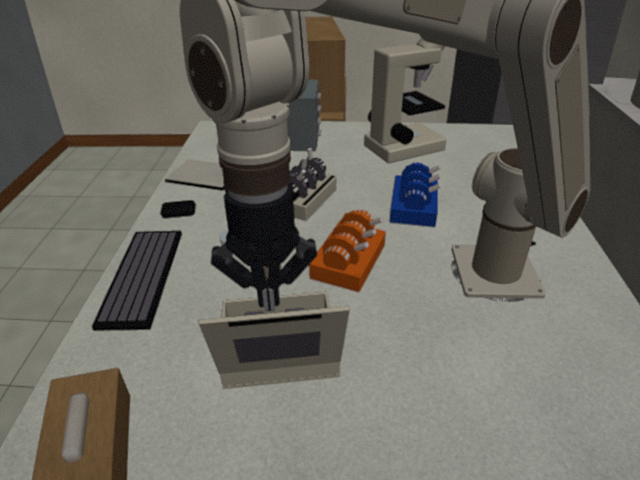

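```bash
python3 - <<'E'
from h import *
s=imaging.camera_model("scene");d=imaging.camera_model("side")
print(tri(s,(539,285),d,(267,307)),bot.get_obs()["eef_pos"])
E
```

```text
(array([0.4785, 0.483 , 0.3272]), np.float64(0.0037406223758438308)) [0.4759 0.4805 0.3542]
```

{"fn": "carry_out", "kwargs": {"moves": [[0,0,0.3,0,-1],[0,0,0.6,0,-1],[0,0,0.9,0,-1],[0,0,1,0,-1],[0,0,1,0,-1]]}}

```text
clock: 22.2
eef_pos: [0.475, 0.4804, 0.253]
tool_rot: [0.997, 0.082, -0.001, 0.001]
ft_force: [-0.3, -0.5, 0.4]
grip_width: 0.0003
```

{"fn": "carry_out", "kwargs": {"moves": [[0,0.15,0,0,-1],[0,0.3,0,0,-1],[0,0.4,0,0,-1],[0,0.5,0,0,-1],[0,0.6,0,0,-1],[0,0.7,0,0,-1],[0,0.8,0,0,-1],[0,0.9,0,0,-1],[0,1,0,0,-1]]}}

```text
clock: 23.1
eef_pos: [0.4916, 0.3828, 0.2542]
tool_rot: [0.997, 0.083, -0.0, 0.0]
ft_force: [-0.2, 1.9, 1.8]
grip_width: 0.0
```

```bash
python3 - <<'E'
from h import *
m,im=shot("scene","scene12")
E
```

```text
(no output)
```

View pics/scene12.png

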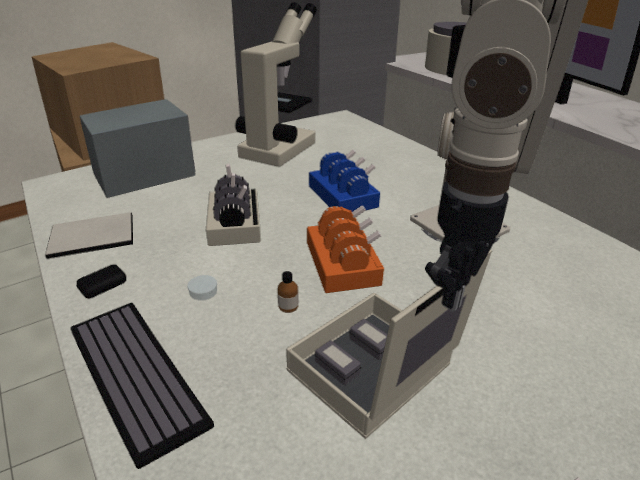

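{"fn": "carry_out", "kwargs": {"moves": [[0,0.1,0,0,-1],[0,0.2,0,0,-1],[0,0.3,0,0,-1],[0,0.4,0,0,-1],[0,0.5,0,0,-1],[0,0.6,0,0,-1],[0,0.7,0,0,-1],[0,0.76,0,0,-1],[0,0.76,0,0,-1]]}}

```text
clock: 24.05
eef_pos: [0.5045, 0.3072, 0.2545]
tool_rot: [0.997, 0.082, 0.0, 0.001]
ft_force: [0.3, -0.2, 0.2]
grip_width: 0.0001
```

{"fn": "carry_out", "kwargs": {"moves": [[0,0.1,0.03,0,-1],[0,0.2,0.08,0,-1],[0,0.3,0.13,0,-1],[0,0.4,0.19,0,-1],[0,0.5,0.25,0,-1],[0,0.55,0.29,0,-1],[0,0.65,0.38,0,-1],[0,0.75,0.48,0,-1],[0,0.89,0.62,0,-1],[0,0.89,0.62,0,-1]]}}

```text
clock: 25.05
eef_pos: [0.5172, 0.2184, 0.1892]
tool_rot: [0.997, 0.082, -0.003, 0.001]
ft_force: [0.1, -0.5, 0.4]
grip_width: -0.0
```

```bash
python3 - <<'E'
from h import *
e=bot.get_obs()["eef_pos"];print(e)
n=np.array([-.167,.986]);h=np.array([.496,.351]);print("n",(e[:2]-h)@n,"v",(e[:2]-h)@[.986,.167])
m,im=shot("scene","scene13")
E
```

```text
[0.5172 0.2184 0.1892]
n -0.13432829500715318 v -0.0012067980364024583
```

View pics/scene13.png

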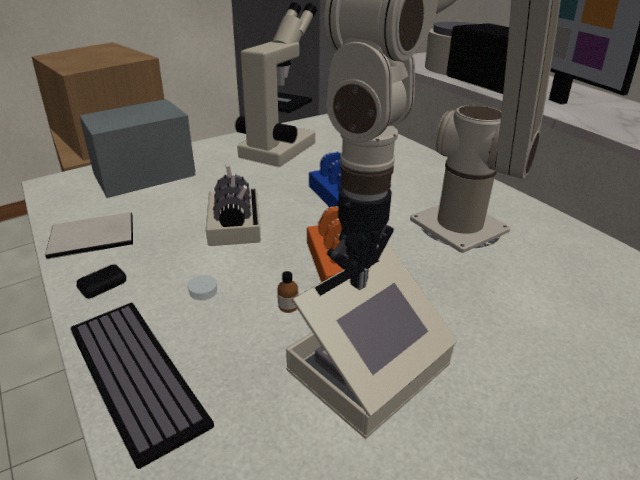

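{"fn": "carry_out", "kwargs": {"moves": [[0,0.08,0.1,0,-1],[0,0.14,0.2,0,-1],[0,0.19,0.3,0,-1],[0,0.23,0.4,0,-1],[0,0.26,0.5,0,-1],[0,0.29,0.6,0,-1],[0,0.31,0.7,0,-1],[0,0.31,0.77,0,-1],[0,0.31,0.84,0,-1],[0,0.31,0.9,0,-1],[0,0.31,0.9,0,-1]]}}

```text
clock: 26.2
eef_pos: [0.5233, 0.1904, 0.1013]
tool_rot: [0.997, 0.083, -0.001, 0.0]
ft_force: [0.9, -0.4, -0.1]
grip_width: -0.0001
```

{"fn": "carry_out", "kwargs": {"moves": [[0,0,0.04,0,-1],[0,0,0.08,0,-1],[0,0,0.11,0,-1],[0,0,0.13,0,-1],[0,0,0.13,0,-1]]}}

```text
clock: 26.7
eef_pos: [0.5238, 0.1904, 0.089]
tool_rot: [0.997, 0.083, -0.0, -0.0]
ft_force: [0.7, 0.0, -0.0]
grip_width: 0.0001
```

```bash
python3 - <<'E'
from h import *
print(bot.get_obs()["ft_force"],bot.get_obs()["eef_pos"])
m,im=shot("scene","scene14");crop(im,270,230,550,440,2.8,"scene14c")
E
```

```text
[ 0.7279  0.0154 -0.0112] [0.5238 0.1904 0.089 ]
```

View pics/scene14c.png

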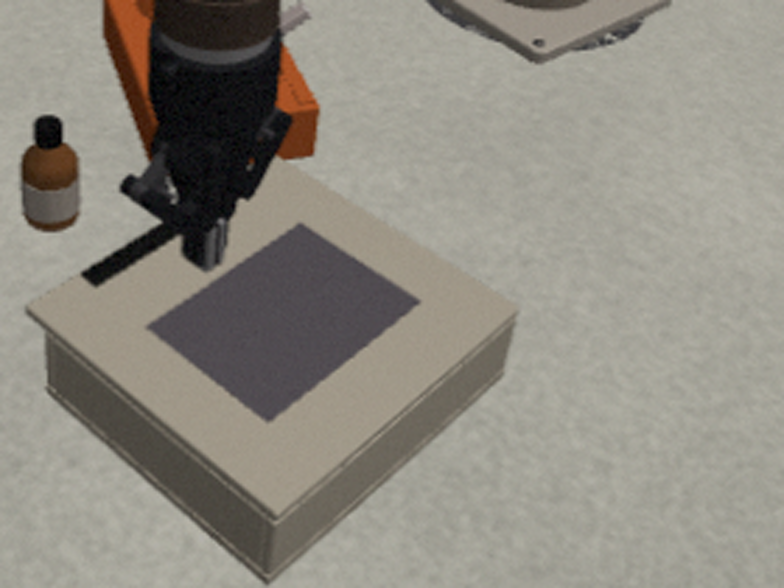

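{"fn": "carry_out", "kwargs": {"moves": [[0,0,0.02,0,-1],[0,0,0.03,0,-1],[0,0,0.03,0,-1]]}}

```text
clock: 27.05
eef_pos: [0.524, 0.1904, 0.0885]
tool_rot: [0.997, 0.083, 0.001, -0.0]
ft_force: [-4.5, -2.0, 13.2]
grip_width: 0.0001
```

{"fn": "carry_out", "kwargs": {"moves": [[0,0,0.02,0,-1],[0,0,0.03,0,-1],[0,0,0.03,0,-1]]}}

```text
clock: 27.35
eef_pos: [0.5241, 0.1905, 0.0883]
tool_rot: [0.997, 0.083, 0.001, -0.001]
ft_force: [-9.6, -3.4, 29.8]
grip_width: 0.0002
```

{"fn": "carry_out", "kwargs": {"moves": [[0,0,-0.3,0,-1],[0,0,-0.7,0,-1],[0,0,-1,0,-1],[0,0,-1,0,-1]]}}

```text
clock: 27.75
eef_pos: [0.5268, 0.1914, 0.1887]
tool_rot: [0.997, 0.083, 0.005, -0.001]
ft_force: [0.8, 0.6, 0.6]
grip_width: 0.0001
```

{"fn": "carry_out", "kwargs": {"moves": [[0,0,-0.5,0.106,-1],[0,0,-1,0.106,-1],[0,0,-1,0.106,-1],[0,0,-1,0.106,-1]]}}

```text
clock: 28.15
eef_pos: [0.5245, 0.1906, 0.2841]
tool_rot: [1.0, -0.0, 0.001, -0.001]
ft_force: [0.4, 0.1, -0.6]
grip_width: -0.0004
```

```bash
python3 - <<'E'
from h import *
print(bot.get_obs()["eef_pos"])
m,im=shot("scene","scene15");crop(im,270,230,550,440,2.8,"scene15c")
m,im=shot("side","side15");crop(im,170,220,370,400,4,"side15c")
E
```

```text
[0.5245 0.1906 0.2841]
```

View pics/scene15c.png

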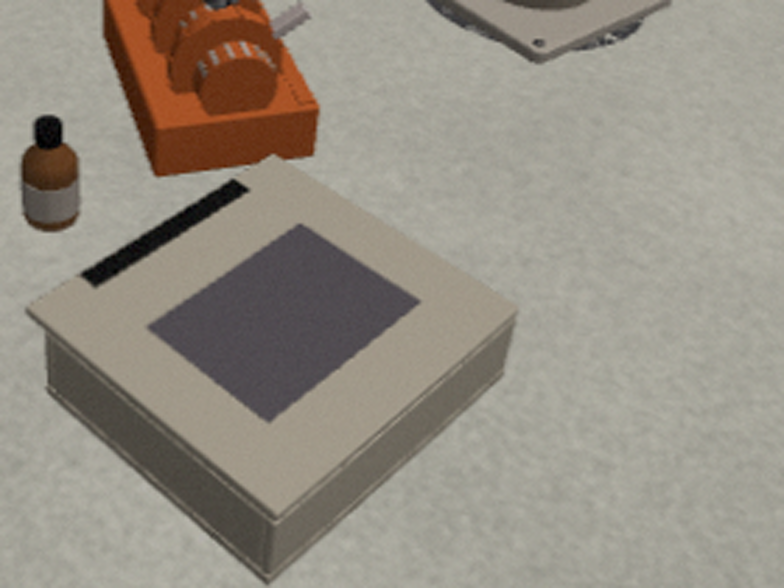

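View pics/side15c.png

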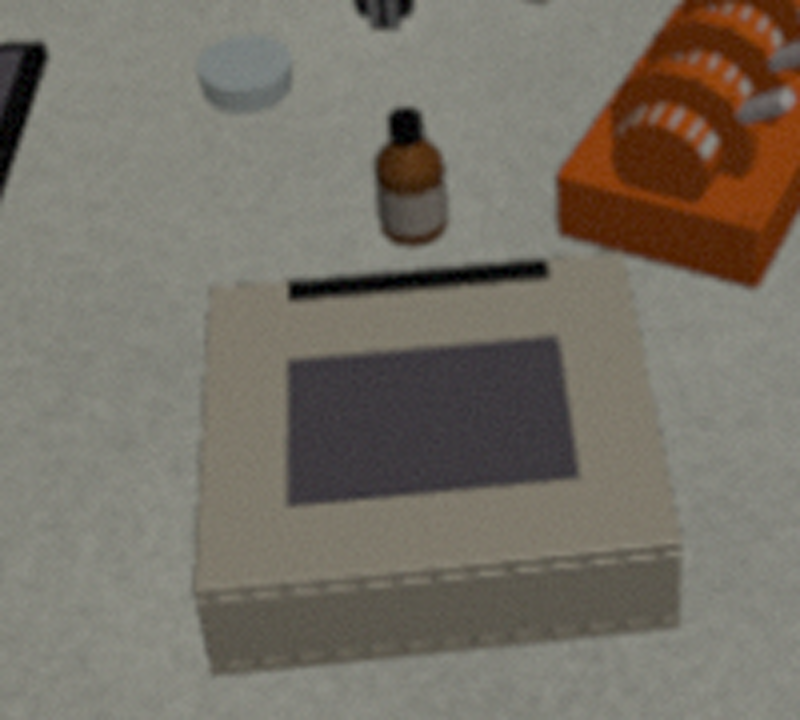

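{"fn": "carry_out", "kwargs": {"moves": [[0,0.5,-0.2,0,-1],[0,1,-0.2,0,-1],[0,1,-0.2,0,-1]]}}

```text
clock: 28.55
eef_pos: [0.523, 0.0859, 0.3017]
tool_rot: [1.0, -0.003, -0.002, 0.001]
ft_force: [0.0, 0.1, -0.1]
grip_width: 0.0001
```

{"fn": "carry_out", "kwargs": {"moves": [[0,0.5,0,0,-1],[0,1,0,0,-1],[0,1,0,0,-1]]}}

```text
clock: 28.85
eef_pos: [0.5227, -0.0144, 0.3011]
tool_rot: [1.0, -0.004, -0.002, 0.001]
ft_force: [-0.1, 0.8, -1.1]
grip_width: -0.0001
```

{"fn": "carry_out", "kwargs": {"moves": [[0,0.5,0,0,-1],[0,1,0,0,-1],[0,1,0,0,-1]]}}

```text
clock: 29.15
eef_pos: [0.5229, -0.1138, 0.301]
tool_rot: [1.0, -0.004, -0.002, 0.0]
ft_force: [0.6, 0.7, 0.3]
grip_width: -0.0001
```

{"fn": "carry_out", "kwargs": {"moves": [[0,0.5,0,0,-1],[0,1,0,0,-1],[0,1,0,0,-1]]}}

```text
clock: 29.45
eef_pos: [0.523, -0.2134, 0.3008]
tool_rot: [1.0, -0.003, -0.002, 0.0]
ft_force: [0.1, 1.5, -0.3]
grip_width: -0.0005
```

{"fn": "carry_out", "kwargs": {"moves": [[0,0.5,0,0,-1],[0,1,0,0,-1],[0,1,0,0,-1],[0,1,0,0,-1]]}}

```text
clock: 29.85
eef_pos: [0.5234, -0.3091, 0.3011]
tool_rot: [1.0, -0.001, -0.001, -0.001]
ft_force: [0.3, -0.2, 0.8]
grip_width: 0.0001
```

```bash
python3 - <<'E'
from h import *
print(bot.get_obs()["eef_pos"])
m,im=shot("wrist","w16");print({k:np.array(m[k]).tolist() for k in("eye","rotation")})
import json;json.dump({k:np.array(v).tolist() for k,v in m.items()},open("m16.json","w"))
crop(im,150,60,550,360,2,"w16c")
m,im=shot("scene","scene16");m,im=shot("side","side16")
E
```

```text
[ 0.5234 -0.3091  0.3011]
{'eye': [0.523599412940256, -0.2317903023548786, 0.41997594164392565], 'rotation': [-0.15098950749475748, 0.0015733825590266122, -0.0006132496883297563, 0.9885339230489935]}
```

View pics/w16.png

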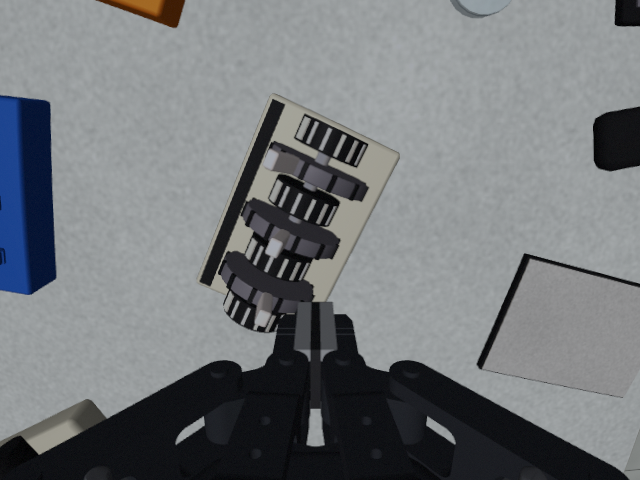

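View pics/w16c.png

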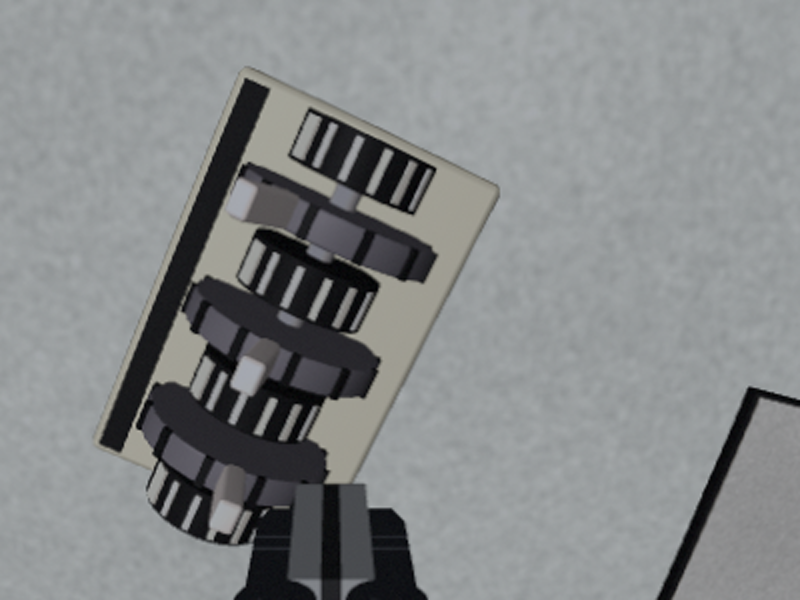

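```bash
cat > con.py <<'E'
from h import *
import json
def frame(m,c):  # px: operator-left corner, far-left corner, operator-right corner
    P=onz(m,c,.05)[:,:2]
    y=P[0]-P[2];ly=np.linalg.norm(y);y/=ly
    x=np.array([y[1],-y[0]]);e=P[1]-P[0];lx=np.linalg.norm(e)
    print("ly",ly,"lx",lx,"ang x by y",np.degrees(np.arctan2(x[1],x[0])),"by x",np.degrees(np.arctan2(e[1],e[0])))
    o=P[0]+x*.065-y*.1
    return o,x,y
def ang(m,px,o,x,y,off):
    d=ray(m,[px])[0];e=np.array(m["eye"])
    Y=np.array([*y,0]);X=np.array([*x,0]);O=np.array([*o,.07])+Y*off
    t=((O-e)@Y)/(d@Y);p=e+t*d-O
    return p@X,p[2],np.hypot(p@X,p[2]),np.arctan2(p@X,p[2])+1.0
E
python3 - <<'E'
from con import *
m=json.load(open("m16.json"))
o,x,y=frame(m,[(274,94),(400,154),(201,283)])
print(o,x,y)
# use mean angle
for px,off in [((271,160),.056),((274,247),0),((262,318),-.056)]: print(ang(m,px,o,x,y,off))
s=imaging.camera_model("scene")
im=cv2.imread("pics/scene16.png");crop(im,180,150,280,260,6,"s16c");im=cv2.imread("pics/side16.png");crop(im,250,130,350,230,6,"d16c")
X=np.array([*x,0]);Y=np.array([*y,0]);O=np.array([*o,0])
print(proj(s,[O+i*.065*X+j*.1*Y+[0,0,.05] for i in(-1,1) for j in(-1,1)]))
E
```

```text
ly 0.19559852805829236 lx 0.12471463998994257 ang x by y -23.910982253559276 by x -24.618039543620018
[ 0.5054 -0.3258] [ 0.9142 -0.4053] [0.4053 0.9142]
(np.float64(-0.04050790087229012), np.float64(0.0595059348153712), np.float64(0.07198504227497883), np.float64(0.4023194414441259))
(np.float64(-0.01414419739255589), np.float64(0.07087694502734954), np.float64(0.07227447444492083), np.float64(0.8030276309656176))
(np.float64(-0.0012017206108130417), np.float64(0.07400743765394102), np.float64(0.07401719368179545), np.float64(0.9837635912353611))
[[254.1641 187.0738]
 [258.2985 224.3208]
 [206.6452 190.4054]
 [203.8253 228.5686]]
```

View pics/s16c.png

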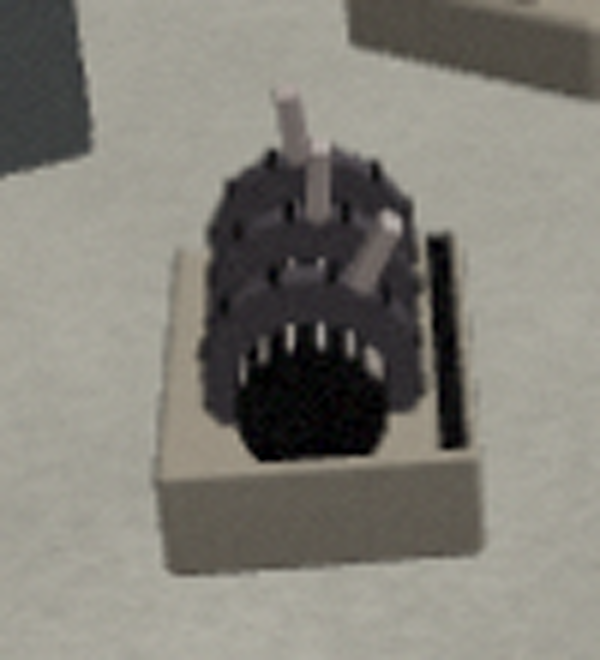

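View pics/d16c.png

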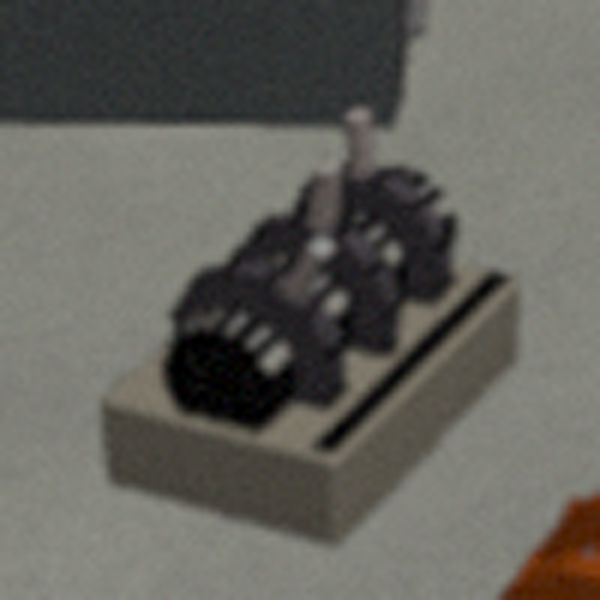

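```bash
python3 - <<'E'
from con import *
m=json.load(open("m16.json"));s=imaging.camera_model("scene");d=imaging.camera_model("side")
o,x,y=frame(m,[(274,94),(400,154),(201,283)])
A=[("L",(271,160),(245.3,187),(303.7,171.3),.056),("M",(274,247),(233.3,175),(304.7,158.7),0),("R",(262,318),(228,165.3),(309.7,149.2),-.056)]
X=np.array([*x,0]);Y=np.array([*y,0]);
for n,w,sc,sd,off in A:
    O=np.array([*o,.07])+Y*off
    for q in (tri(m,w,s,sc),tri(m,w,d,sd),tri(s,sc,d,sd)):
        p=q[0]-O;print(n,"local",p@X,p@Y,p[2],"gap",q[1],"ang",np.arctan2(p@X,p[2])+1)
    print("  plane s,d",ang(s,sc,o,x,y,off),ang(d,sd,o,x,y,off))
print("corner opleft",onz(m,[(274,94)],.05),onz(s,[(260.5,226)],.05),onz(d,[(250+338/6,130+455/6)],.05))
E
```

```text
ly 0.19559852805829236 lx 0.12471463998994257 ang x by y -23.910982253559276 by x -24.618039543620018
L local -0.040779308398952 7.199192846773916e-05 0.060179282154556146 gap 0.0006300025031759056 ang 0.40444550798111745
L local -0.040962823629921305 -6.879737146431996e-05 0.06216898688593517 gap 0.00149156419243813 ang 0.4173972202855898
L local -0.04093069648521724 -0.001510259539007122 0.06050268323417052 gap 0.0019709606452366383 ang 0.4052134067865685
  plane s,d (np.float64(-0.04109318179368941), np.float64(0.060171176881028965), np.float64(0.07286439540116477), np.float64(0.4008170751050797)) (np.float64(-0.041844305329416395), np.float64(0.06254274386685138), np.float64(0.0752498551420267), np.float64(0.410348299237444))
M local -0.013913363470506568 -0.0013558690982291234 0.06681888352144352 gap 0.0002474824504438211 ang 0.7947084192228538
M local -0.014527941019619744 -0.0007158835502470713 0.06963930590493281 gap 0.0010144632458000309 ang 0.7943327876778923
M local -0.013560658023492976 -0.0033934022357119797 0.06709374806939755 gap 0.002253163320238591 ang 0.800571542423
[... 325 characters left out ...]
295678983 0.06817431989769726 gap 0.00019356913143424106 ang 0.9872459019669223
R local -0.001455816103723801 -0.0010757645678239486 0.0725988518559828 gap 0.0009174559922755105 ang 0.9799498066849612
R local -0.0007167622161951301 -0.00326986075721023 0.06986579513285363 gap 0.003244043371051627 ang 0.9897412307399269
  plane s,d (np.float64(-0.0010832858813922253), np.float64(0.06956495058714834), np.float64(0.06957338469913056), np.float64(0.9844289642888034)) (np.float64(-0.0025295943350757263), np.float64(0.07341900154052367), np.float64(0.07346256621373544), np.float64(0.9655594050638295))
corner opleft [[ 0.4865 -0.2081  0.05  ]] [[ 0.4856 -0.1983  0.05  ]] [[ 0.4815 -0.2106  0.05  ]]
```

Console frame: hub_middle (0.505,-0.326), hub x heading about -24.2°. The operator is on the robot side, since the broad ticks and black strip are there. Joints read left ≈0.40, middle ≈0.80 and right ≈0.98. Targets are 0.8, 1.6 and 0.4. I'll push the left tab first.

{"fn": "carry_out", "kwargs": {"moves": [[-0.35,-0.35,0,0,-1],[-0.72,-0.69,0,0.1,-1],[-0.72,-0.69,0,0.2,-1],[-0.72,-0.69,0,0.269,-1],[-0.72,-0.69,0,0.269,-1],[-0.72,-0.69,0,0.269,-1]]}}

```text
clock: 30.6
eef_pos: [0.4519, -0.2396, 0.3038]
tool_rot: [0.978, -0.208, 0.0, 0.0]
ft_force: [-0.6, 0.2, 0.0]
grip_width: 0.0001
```

{"fn": "carry_out", "kwargs": {"moves": [[0,0,0.4,0,-1],[0,0,0.8,0,-1],[0,0,1,0,-1],[0,0,1,0,-1]]}}

```text
clock: 31.0
eef_pos: [0.4497, -0.2392, 0.1999]
tool_rot: [0.978, -0.209, -0.004, -0.001]
ft_force: [-1.1, -0.2, -0.2]
grip_width: 0.0003
```

```bash
cat >> con.py <<'E'
def loc():
    e=np.mean([bot.get_obs()["eef_pos"] for _ in range(5)],0);q=bot.get_obs()["tool_rot"]
    o=np.array([.5054,-.3258]);x=np.array([.912,-.410]);y=np.array([.410,.912])
    t=R.from_quat(q).apply([1,0,0])
    print("TCP local mm",1e3*((e[:2]-o)@x),1e3*((e[:2]-o)@y),"z",1e3*e[2],"heading",np.degrees(np.arctan2(t[1],t[0])))
E
python3 -c "
from con import *
loc()"
```

```text
TCP local mm -86.25490357692411 56.11366249149652 z 199.91062924336936 heading -24.13353958580632
```

{"fn": "carry_out", "kwargs": {"moves": [[0,0,0.3,0,-1],[0,0,0.55,0,-1],[0,0,0.55,0,-1],[0.1,0,0.55,0,-1],[0.2,0,0.55,0,-1],[0.3,0,0.55,0,-1],[0.38,0,0.55,0,-1],[0.46,0,0.55,0,-1],[0.52,0,0.55,0,-1],[0.58,0,0.55,0,-1],[0.58,0,0.55,0,-1],[0.58,0,0.55,0,-1]]}}

```text
clock: 32.2
eef_pos: [0.5144, -0.2694, 0.1615]
tool_rot: [0.978, -0.21, 0.014, 0.004]
ft_force: [0.8, -0.1, 35.8]
grip_width: 0.0001
```

```bash
python3 - <<'E'
from con import *
loc();print(bot.get_obs()["ft_force"])
m,im=shot("scene","scene17");crop(im,180,150,280,260,6,"s17c")
m,im=shot("wrist","w17")
E
```

```text
TCP local mm -14.935666365270524 55.138945542789564 z 161.46965165049184 heading -24.23572280677045
[ 0.7737 -0.1214 35.8209]
```

View pics/s17c.png

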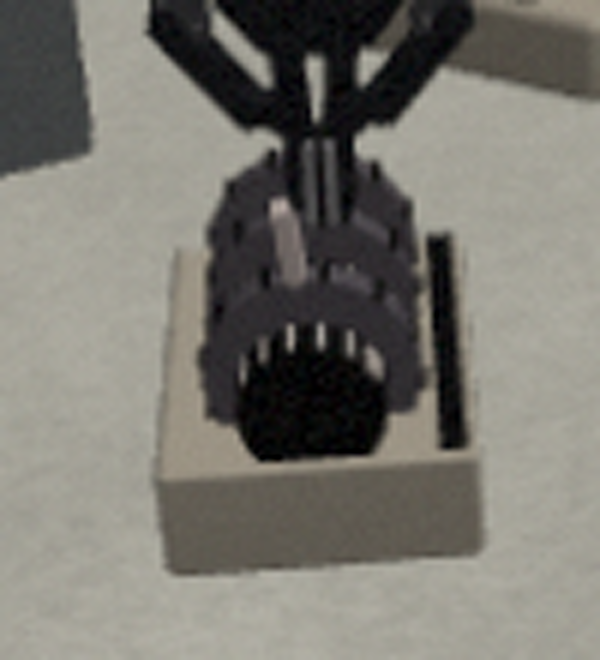

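View pics/w17.png

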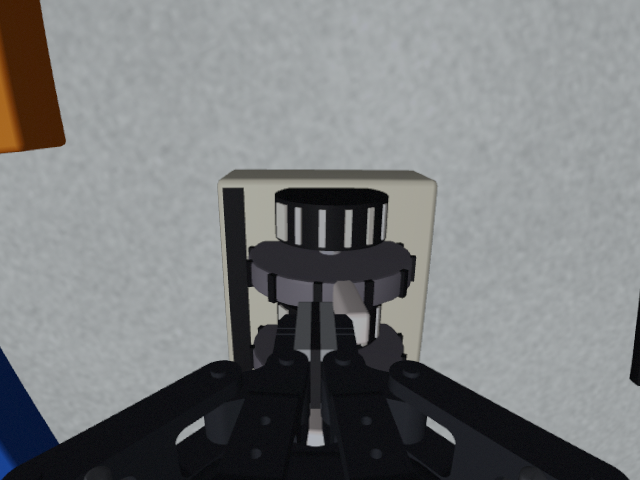

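The push went wrong: fz is 36 N and the tool is displaced. I'll back straight up before looking closer.

{"fn": "carry_out", "kwargs": {"moves": [[0,0,-0.1,0,-1],[0,0,-0.3,0,-1],[0,0,-0.5,0,-1],[0,0,-0.5,0,-1]]}}

```text
clock: 32.7
eef_pos: [0.5074, -0.2659, 0.2028]
tool_rot: [0.978, -0.21, 0.004, 0.001]
ft_force: [0.5, -0.9, 0.8]
grip_width: 0.0
```

```bash
python3 - <<'E'
from con import *
loc();print(bot.get_obs()["ft_force"],bot.get_obs()["joint_pos"])
m,im=shot("scene","scene18");crop(im,180,150,280,260,6,"s18c")
m,im=shot("wrist","w18")
E
```

```text
TCP local mm -22.740231821837323 55.39391604371169 z 202.7801136289676 heading -24.250585751528217
[ 0.529  -0.8883  0.7619] [-0.4828  0.4047  0.0955  1.2528 -0.      1.5113]
```

View pics/s18c.png

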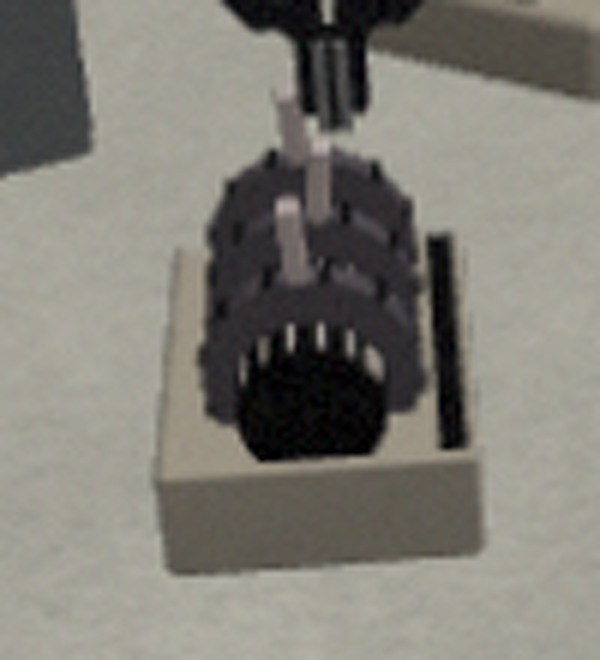

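View pics/w18.png

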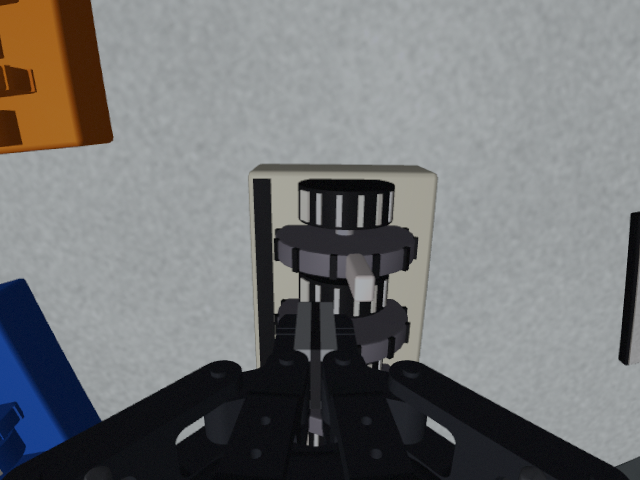

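{"fn": "carry_out", "kwargs": {"moves": [[0,0,0,0,-1],[0,0,0,0,-1],[0,0,0,0,-1]]}}

```text
clock: 33.1
eef_pos: [0.504, -0.2642, 0.1973]
tool_rot: [0.978, -0.21, -0.001, -0.0]
ft_force: [0.2, -0.3, -0.5]
grip_width: -0.0001
```

```bash
python3 -c "
from con import *
loc()
p=np.array([.5054,-.3258])
import json
m=imaging.camera_model('wrist');json.dump({k:np.array(v).tolist() for k,v in m.items()},open('m18.json','w'))
o=np.array([.5054,-.3258]);x=np.array([.912,-.410]);y=np.array([.410,.912])
print(ang(m,(364,287),o,x,y,.056))
print('corners now local',[( (q[:2]-o)@x,(q[:2]-o)@y) for q in onz(m,[(252,175),(436,175)],.05)])
s=imaging.camera_model('scene');print(ang(s,(180+288/6,150+205/6),o,x,y,.056))
"
```

```text
TCP local mm -26.482056195905106 55.581964162861645 z 197.3096525685199 heading -24.260859884737155
(np.float64(-0.003391216451230387), np.float64(0.06838608098820087), np.float64(0.06847011334840818), np.float64(0.950451309385707))
corners now local [(np.float64(-0.06909481561208597), np.float64(0.09823519483736196)), (np.float64(0.053480299583067055), np.float64(0.09845134873170612))]
(np.float64(-0.0011745117292249136), np.float64(0.070814495453638), np.float64(0.07082423486459563), np.float64(0.9834157676086114))
```

The left wheel overshot to about 0.97. A tab corner most likely got under a shoulder on the finger, about 9 mm above the tip. From now on I'll keep only about 6 mm of overlap and push in small steps. First, a steady re-measurement.

{"fn": "carry_out", "kwargs": {"moves": [[0,-0.4,-0.3,0,-1],[0,-0.4,-0.6,0,-1],[0,-0.4,-0.6,0,-1],[0,-0.4,-0.6,0,-1],[0,-0.4,-0.6,0,-1],[0,-0.4,-0.6,0,-1]]}}

```text
clock: 33.7
eef_pos: [0.52, -0.228, 0.2568]
tool_rot: [0.978, -0.21, -0.001, -0.0]
ft_force: [-0.5, -0.6, -0.5]
grip_width: 0.0002
```

```bash
python3 - <<'E'
from con import *
loc()
m,im=shot("wrist","w19");json.dump({k:np.array(v).tolist() for k,v in m.items()},open('m19.json','w'))
crop(im,200,130,500,355,2.66,"w19c")
m,im=shot("scene","scene19");crop(im,180,150,280,260,6,"s19c")
m,im=shot("side","side19");crop(im,250,130,350,230,6,"d19c")
E
```

```text
TCP local mm -26.765161851606766 95.18309919146553 z 256.787040187493 heading -24.293681941017464
```

View pics/w19c.png

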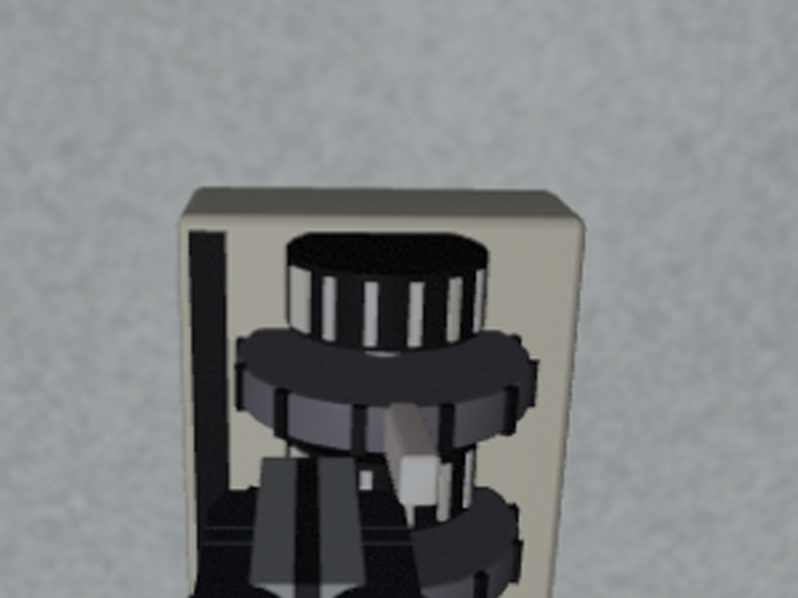

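View pics/d19c.png

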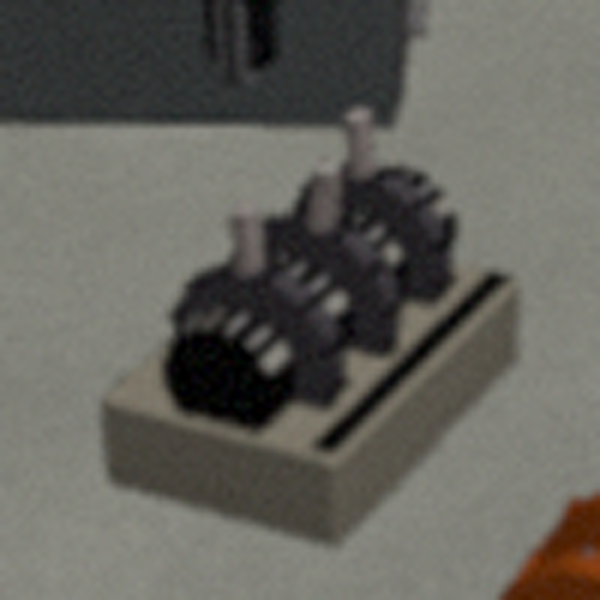

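```bash
python3 - <<'E'
from con import *
m=json.load(open("m19.json"));s=imaging.camera_model("scene");d=imaging.camera_model("side")
o=np.array([.5054,-.3258]);x=np.array([.912,-.410]);y=np.array([.410,.912])
f=lambda u,v:(200+u/2.66,130+v/2.66)
for q in onz(m,[f(181,219),f(585,224)],.05): print("corner",(q[:2]-o)@x,(q[:2]-o)@y)
# axle x: cheek silhouette at its near end centre, drum left/right edges at axle height z=.07
for q in onz(m,[f(286,245),f(489,245)],.07): print("drum",(q[:2]-o)@x)
# rim of left wheel extremes at z=.07
for q in onz(m,[f(236,365),f(538,375)],.07): print("rim",(q[:2]-o)@x)
A=ang(m,f(418,480),o,x,y,.056);print("L wrist",A)
print("L side",ang(d,(250+250/6,130+220/6),o,x,y,.056))
E
```

```text
corner -0.06705663201829105 0.09894833072833872
corner 0.06004946637421863 0.09740773717255491
drum -0.03370886009868557
drum 0.0265029883872657
rim -0.049322970587817976
rim 0.04380806133281214
L wrist (np.float64(-0.0005806988543093444), np.float64(0.0743161675601195), np.float64(0.07431843628591195), np.float64(0.9921862623540224))
L side (np.float64(-0.0044368638120684594), np.float64(0.06850032055699079), np.float64(0.06864386117415991), np.float64(0.9353189206562808))
```

View pics/s19c.png

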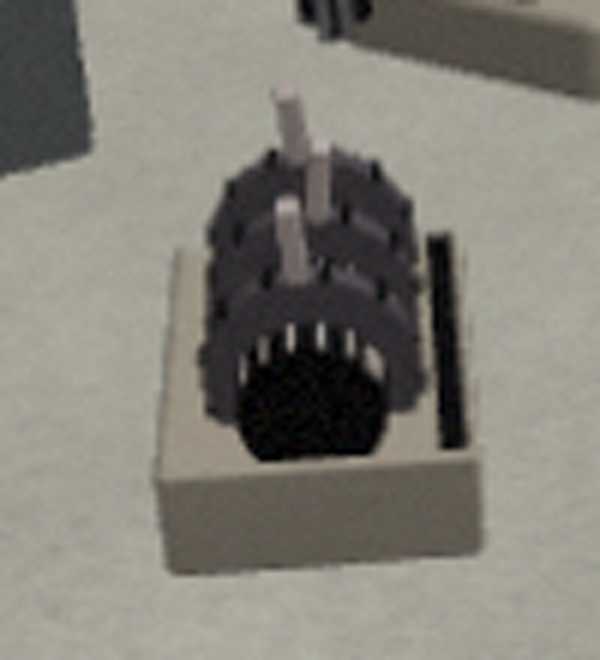

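```bash
python3 - <<'E'
from con import *
m=json.load(open("m19.json"))
o=np.array([.5054,-.3258]);x=np.array([.912,-.410]);y=np.array([.410,.912])
f=lambda u,v:(200+u/2.66,130+v/2.66)
for u,a in [(328,-.6),(371,-.2),(415,.2),(455,.6)]:
    q=onz(m,[f(u,313)],.07+.03*np.cos(a))[0]; print("tick",(q[:2]-o)@x-.03*np.sin(a),(q[:2]-o)@y)
E
```

```text
tick -0.004674970444176446 0.082368707004836
tick -0.003997525608706905 0.08386038832434209
tick -0.003892889042789028 0.08385859911891498
tick -0.0032550119984396404 0.08236349207380349
```

{"fn": "carry_out", "kwargs": {"moves": [[0.4,0,0,0,-1],[0.53,0.3,0,0,-1],[0.53,0.4,0,0,-1],[0.53,0.4,0.4,0,-1],[0.53,0.4,0.8,0,-1],[0.53,0.4,0.92,0,-1],[0.53,0.4,0.92,0,-1],[0.53,0.4,0.92,0,-1],[0.53,0.4,0.92,0,-1]]}}

```text
clock: 34.75
eef_pos: [0.5541, -0.2868, 0.169]
tool_rot: [0.978, -0.21, 0.002, 0.001]
ft_force: [0.8, -0.5, 0.1]
grip_width: -0.0004
```

```bash
sed -i 's/o=np.array(\[.5054,-.3258\])/o=np.array([.5020,-.3243])/' con.py; python3 - <<'E'
from con import *
loc();print(bot.get_obs()["ft_force"])
m,im=shot("scene","scene20");crop(im,180,150,280,260,6,"s20c")
E
```

```text
TCP local mm 32.18889672670079 55.54694405726373 z 169.02672911196495 heading -24.2510663948129
[ 0.789  -0.5233  0.1131]
```

View pics/s20c.png

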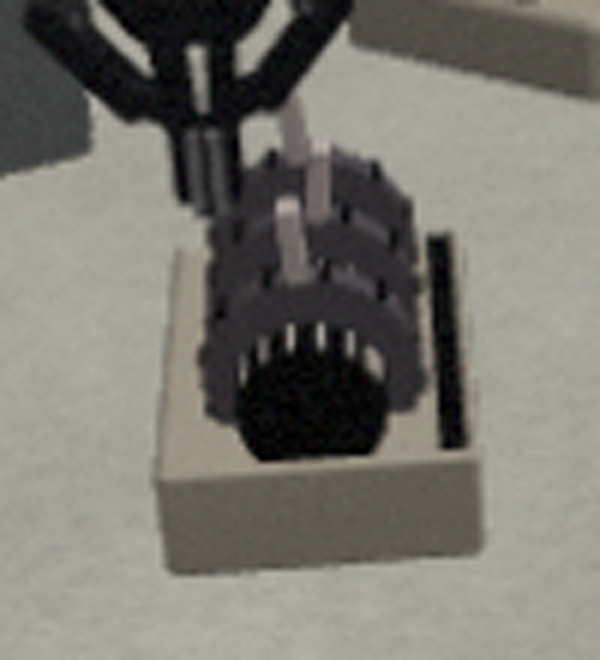

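{"fn": "carry_out", "kwargs": {"moves": [[0,0,0,0,-1],[0,0,0,0,-1],[-0.08,0,0,0,-1],[-0.14,0,0,0,-1],[-0.19,0,0,0,-1],[-0.23,0,0,0,-1],[-0.27,0,0,0,-1],[-0.3,0,0,0,-1],[-0.3,0,0,0,-1],[-0.3,0,0,0,-1],[-0.3,0,0,0,-1]]}}

```text
clock: 35.9
eef_pos: [0.5251, -0.2738, 0.166]
tool_rot: [0.978, -0.21, -0.001, -0.0]
ft_force: [-0.3, -0.2, 0.8]
grip_width: -0.0001
```

```bash
python3 - <<'E'
from con import *
loc();print(bot.get_obs()["ft_force"])
m,im=shot("scene","scene21");crop(im,180,150,280,260,6,"s21c")
E
```

```text
TCP local mm 0.3789863767687618 55.49195170976066 z 165.9723272623782 heading -24.264632668889316
[-0.3485 -0.2389  0.8011]
```

View pics/s21c.png

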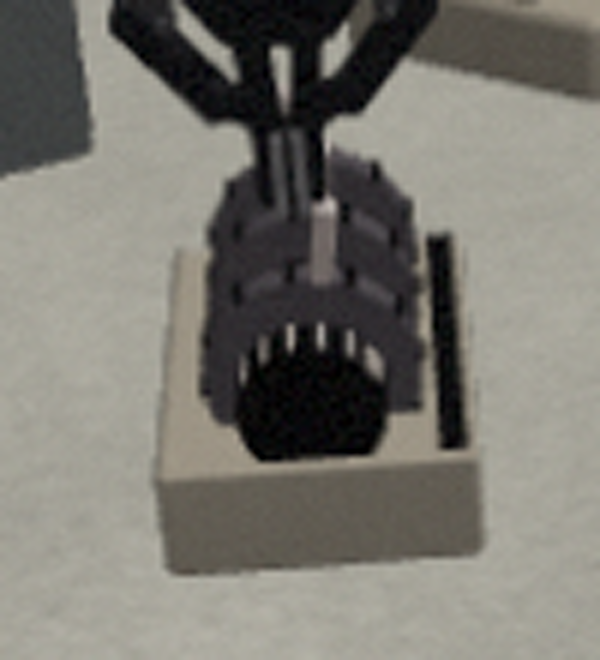

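{"fn": "carry_out", "kwargs": {"moves": [[0.3,0,0,0,-1],[0.4,0,-0.3,0,-1],[0.4,0,-0.7,0,-1],[0.4,0.3,-0.7,0,-1],[0.4,0.7,-0.7,0,-1],[0.4,1,-0.7,0,-1],[0.4,1,-0.7,0,-1],[0.4,1,-0.7,0,-1]]}}

```text
clock: 36.75
eef_pos: [0.5203, -0.382, 0.2358]
tool_rot: [0.977, -0.211, -0.0, -0.0]
ft_force: [0.5, 0.3, -0.2]
grip_width: -0.0002
```

```bash
python3 - <<'E'
from con import *
loc()
m,im=shot("wrist","w22");crop(im,150,0,450,225,2.66,"w22c");json.dump({k:np.array(v).tolist() for k,v in m.items()},open('m22.json','w'))
m,im=shot("scene","scene22");crop(im,180,150,280,260,6,"s22c")
E
```

```text
TCP local mm 40.32593679920417 -45.17304550979254 z 235.79072881946112 heading -24.35874046786168
```

View pics/w22.png

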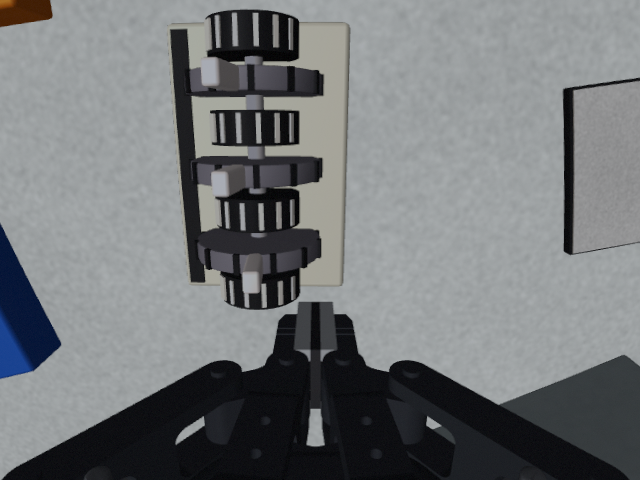

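View pics/s22c.png

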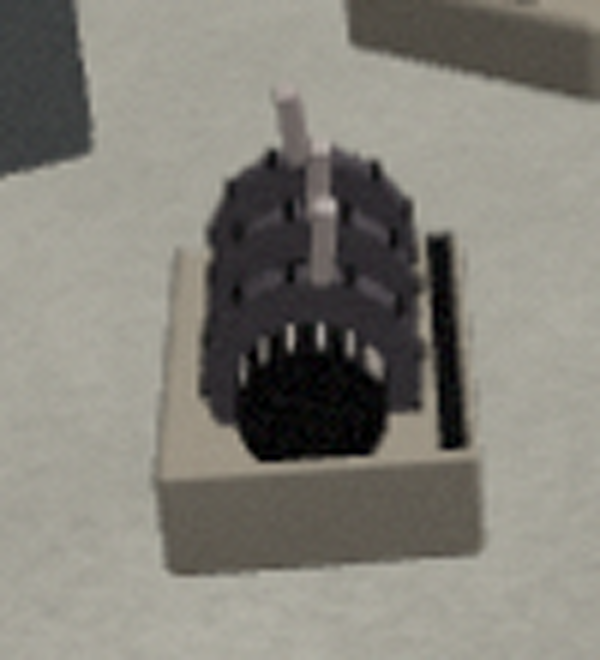

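```bash
python3 - <<'E'
from con import *
m=json.load(open("m22.json"))
C=onz(m,[(168,24),(350,24),(342,285),(190,284)],.05)[:,:2]
c=C.mean(0);yv=(C[0]+C[1]-C[2]-C[3])/2;xv=(C[1]+C[2]-C[0]-C[3])/2
print(c,np.linalg.norm(yv),np.linalg.norm(xv),"x by y",np.degrees(np.arctan2(-yv[0],yv[1])),"by x",np.degrees(np.arctan2(xv[1],xv[0])))
y=yv/np.linalg.norm(yv);x=np.array([y[1],-y[0]])
for px,off in [((211,73),.056),((221,184),0),((251,281),-.056)]: print(off,ang(m,px,c,x,y,off))
E
```

```text
[ 0.5019 -0.3236] 0.1961249989672317 0.12691544440205949 x by y -24.74691031274276 by x -24.818186385341118
0.056 (np.float64(-0.01410673139341275), np.float64(0.06401047209772609), np.float64(0.06554647518196281), np.float64(0.7830857240500542))
0 (np.float64(-0.008919743802240622), np.float64(0.07683589370919161), np.float64(0.07735189972836996), np.float64(0.8844290687077898))
-0.056 (np.float64(0.004055067956905561), np.float64(0.0734064292872195), np.float64(0.07351834762040478), np.float64(1.0551852298582833))
```

{"fn": "carry_out", "kwargs": {"moves": [[0,0.11,0,0,-1],[0,0.11,0.4,0,-1],[0,0.11,0.7,0,-1],[0,0.11,0.72,0,-1],[0,0.11,0.72,0,-1],[-0.1,0.11,0.72,0,-1],[-0.2,0.11,0.72,0,-1],[-0.28,0.11,0.72,0,-1],[-0.36,0.11,0.72,0,-1],[-0.44,0.11,0.72,0,-1],[-0.5,0.11,0.73,0,-1],[-0.54,0.11,0.75,0,-1],[-0.58,0.11,0.77,0,-1],[-0.62,0.11,0.8,0,-1],[-0.66,0.11,0.82,0,-1],[-0.66,0.11,0.82,0,-1],[-0.66,0.11,0.82,0,-1],[-0.66,0.11,0.82,0,-1]]}}

```text
clock: 38.65
eef_pos: [0.4551, -0.364, 0.1541]
tool_rot: [0.978, -0.21, -0.001, -0.0]
ft_force: [-3.1, 1.5, 5.5]
grip_width: 0.0001
```

```bash
python3 - <<'E'
from con import *
loc();print(bot.get_obs()["ft_force"])
m,im=shot("scene","scene23");crop(im,180,150,280,260,6,"s23c")
m,im=shot("wrist","w23");crop(im,150,0,450,225,2.66,"w23c")
E
```

```text
TCP local mm -26.490651835757888 -55.442289896786775 z 154.05038564881949 heading -24.272209760312073
[-3.1474  1.5456  5.5482]
```

View pics/s23c.png

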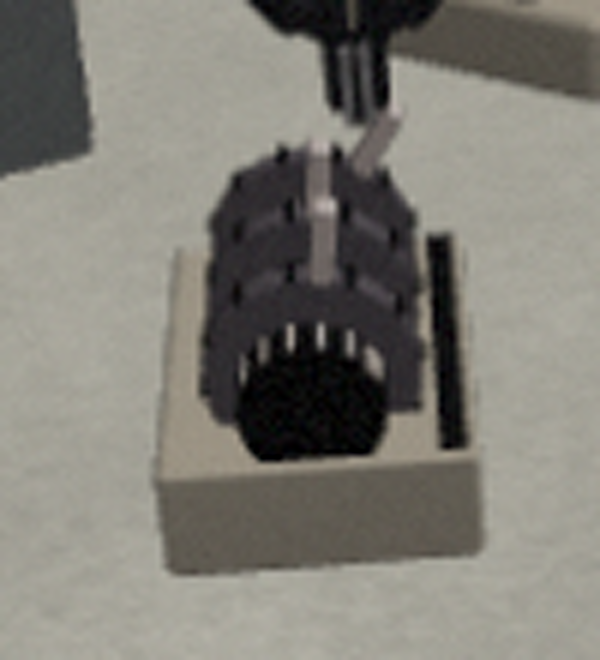

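View pics/w23.png

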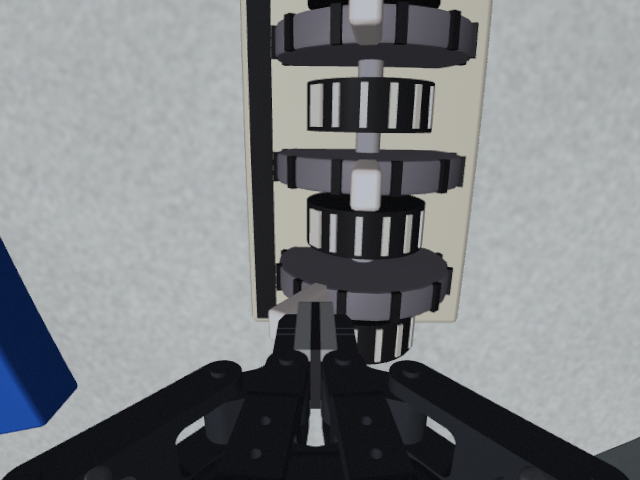

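{"fn": "carry_out", "kwargs": {"moves": [[0.2,0,0,0,-1],[0.2,0,-0.4,0,-1],[0.2,0,-0.82,0,-1],[0,-0.3,-0.82,0,-1],[-0.19,-0.55,-0.82,0,-1],[-0.19,-0.55,-0.82,0,-1],[-0.19,-0.55,-0.82,0,-1],[-0.19,-0.55,-0.82,0,-1],[-0.19,-0.55,-0.82,0,-1]]}}

```text
clock: 39.65
eef_pos: [0.4616, -0.3073, 0.2358]
tool_rot: [0.978, -0.211, -0.0, 0.0]
ft_force: [-0.2, 0.2, 0.6]
grip_width: -0.0001
```

```bash
python3 - <<'E'
from con import *
loc()
m,im=shot("wrist","w24")
E
```

```text
TCP local mm -43.81696431950153 -1.0293758760576814 z 235.80144477758674 heading -24.306167715063633
```

View pics/w24.png

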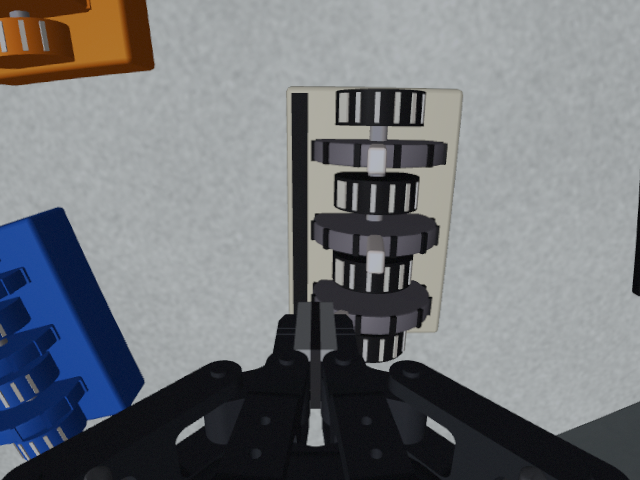

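{"fn": "carry_out", "kwargs": {"moves": [[0,0,0.4,0,-1],[0,0,0.7,0,-1],[0,0,0.71,0,-1],[0,0,0.71,0,-1],[0,0,0.71,0,-1],[0.1,0,0.71,0,-1],[0.18,0,0.71,0,-1],[0.26,0,0.71,0,-1],[0.34,0,0.71,0,-1],[0.41,0,0.71,0,-1],[0.48,0,0.71,0,-1],[0.54,0,0.73,0,-1],[0.58,0,0.75,0,-1],[0.62,0,0.77,0,-1],[0.66,0,0.79,0,-1],[0.7,0,0.82,0,-1],[0.7,0,0.82,0,-1],[0.7,0,0.82,0,-1],[0.7,0,0.82,0,-1]]}}

```text
clock: 41.6
eef_pos: [0.5251, -0.3352, 0.1541]
tool_rot: [0.978, -0.21, -0.0, -0.0]
ft_force: [0.0, 0.5, 0.0]
grip_width: -0.0002
```

```bash
python3 - <<'E'
from con import *
loc();print(bot.get_obs()["ft_force"])
m,im=shot("scene","scene25");crop(im,180,150,280,260,6,"s25c")
E
```

```text
TCP local mm 25.498738982974107 -0.43530827099186 z 154.11049897532766 heading -24.261564046772154
[0.0325 0.5293 0.0155]
```

View pics/s25c.png

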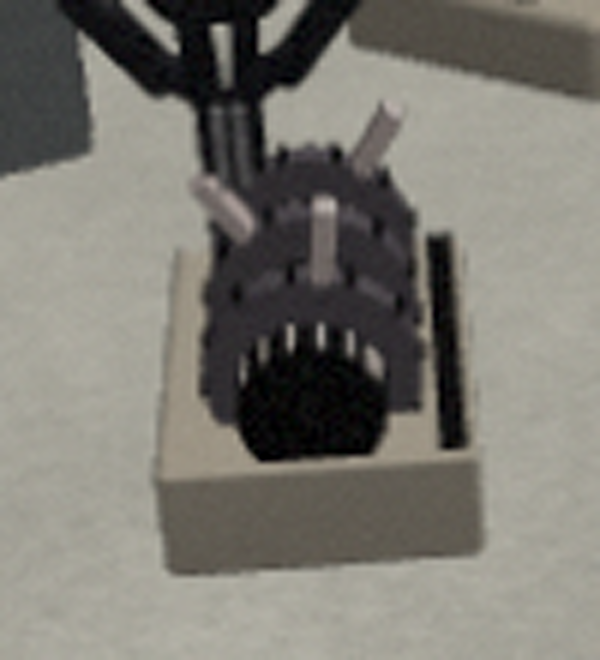

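{"fn": "carry_out", "kwargs": {"moves": [[-0.25,0,0,0,-1],[-0.25,0,-0.4,0,-1],[-0.25,0,-0.9,0,-1],[0,0.2,-1,0,-1],[0.14,0.55,-1,0,-1],[0.14,0.6,-1,0,-1],[0.14,0.6,-1,0,-1],[0.14,0.6,-1,0,-1],[0.14,0.6,-1,0,-1]]}}

```text
clock: 42.55
eef_pos: [0.5132, -0.3945, 0.2542]
tool_rot: [0.978, -0.21, -0.0, -0.0]
ft_force: [-0.2, -0.5, -0.2]
grip_width: -0.0003
```

```bash
python3 - <<'E'
from con import *
loc()
m,im=shot("wrist","w26");crop(im,120,0,420,225,2.66,"w26c");json.dump({k:np.array(v).tolist() for k,v in m.items()},open('m26.json','w'))
m,im=shot("scene","scene26");crop(im,180,150,280,260,6,"s26c")
m,im=shot("side","side26");crop(im,250,130,350,230,6,"d26c")
E
```

```text
TCP local mm 39.03227510902678 -59.46521758365071 z 254.15679612196556 heading -24.205625967609496
```

View pics/w26.png

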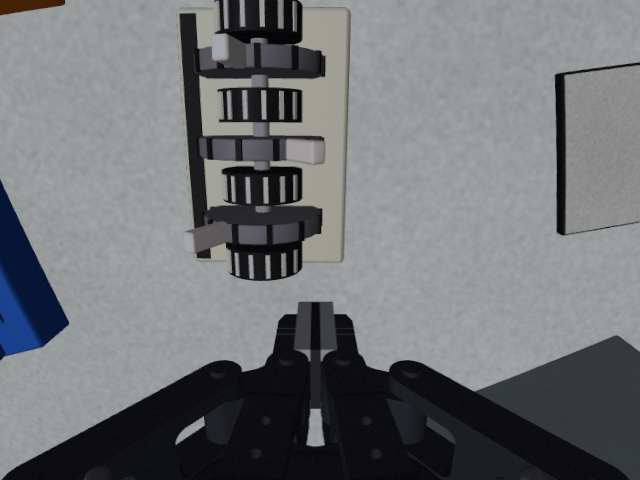

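View pics/s26c.png

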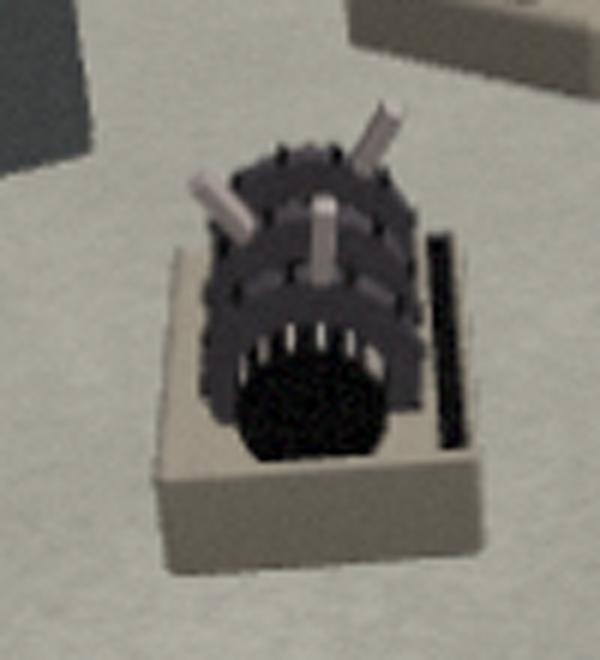

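View pics/d26c.png

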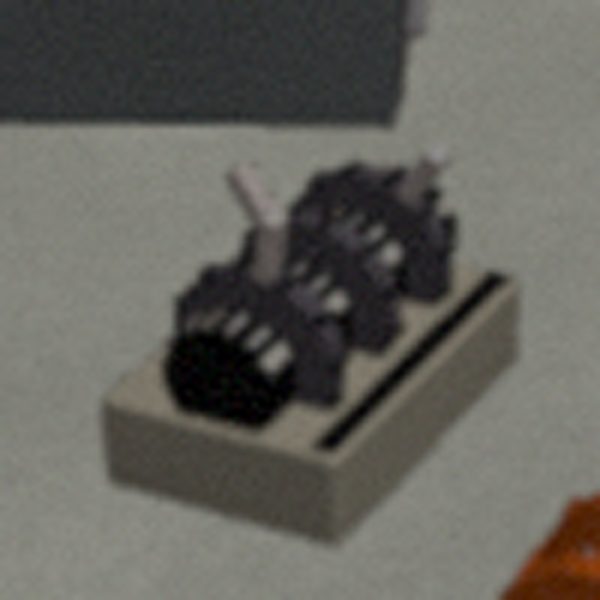

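View pics/w26c.png

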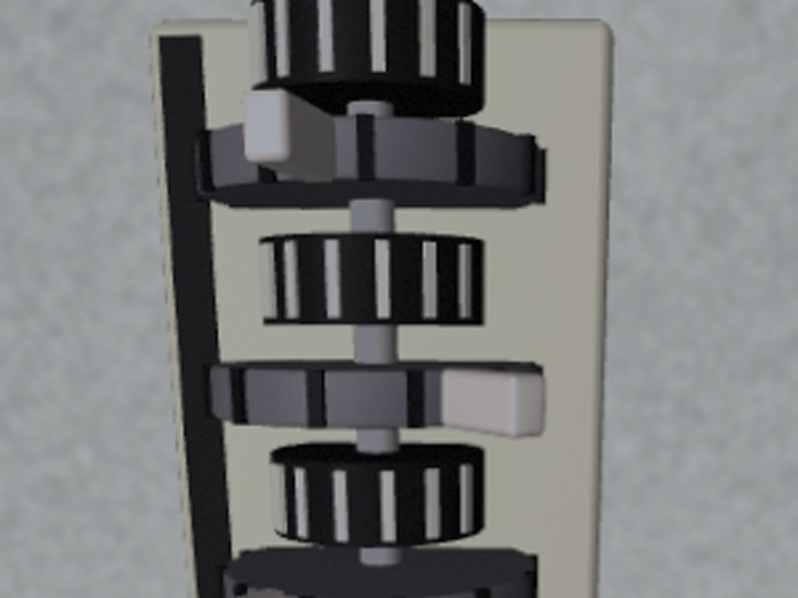

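```bash
python3 - <<'E'
from con import *
m=json.load(open("m26.json"));s=imaging.camera_model("scene");d=imaging.camera_model("side")
C=onz(m,[(120+152/2.66,24/2.66),(120+610/2.66,24/2.66),(342,262),(199,261)],.05)[:,:2];print(C.mean(0))
T=np.radians(-24.6);x=np.array([np.cos(T),np.sin(T)]);y=np.array([-x[1],x[0]])
c=np.array([.5019,-.3238])
fs=lambda u,v:(180+u/6,150+v/6);fd=lambda u,v:(250+u/6,130+v/6)
for n,w,a,b,off in [("L",(219.6,47.4),fs(325,203),fd(270,222),.056),("M",(319.2,151.5),fs(198,182),fd(240,172),0),("R",(190,241),fs(393,108),fd(437,153),-.056)]:
    for mm,p in((m,w),(s,a),(d,b)):
        X,Z,r,A=ang(mm,p,c,x,y,off)
        # ray/circle r=.075 nearest: report also direct
        print(n,round(X,4),round(Z,4),round(r,4),"joint",round(A,3))
    O=np.array([*c,.07])+off*np.array([*y,0])
    q=tri(m,w,s,a);P=q[0]-O;print("   tri w-s",P@[*x,0],P@[*y,0],P[2],q[1],np.arctan2(P@[*x,0],P[2])+1)
E
```

```text
[ 0.502  -0.3242]
L -0.0129 0.0711 0.0723 joint 0.82
L -0.0121 0.0708 0.0719 joint 0.831
L -0.0117 0.0701 0.0711 joint 0.834
   tri w-s -0.012528172937833993 7.023186070821152e-05 0.07098848239224759 0.0008629391433609396 0.8253169581046276
M 0.0412 0.0592 0.0722 joint 1.608
M 0.0413 0.0567 0.0701 joint 1.629
M 0.0372 0.0601 0.0706 joint 1.554
   tri w-s 0.041264221369204025 -0.00019177919369348944 0.05660623036042314 1.9594969039865256e-05 1.6299052404118286
R -0.0406 0.0609 0.0732 joint 0.412
R -0.0405 0.0592 0.0718 joint 0.4
R -0.0413 0.0625 0.0749 joint 0.416
   tri w-s -0.04082054680483977 -0.0004384363617333841 0.059191424815974336 0.0007033672918078455 0.39626355229758625
```

Three views put the wheels at left ≈0.82, middle ≈1.6 and right ≈0.40. One last full look before handing in.

```bash
python3 - <<'E'
from h import *
shot("scene","scene27");m,im=shot("side","side27")
print(bot.get_obs()["clock"],bot.get_obs()["ft_force"])
s=imaging.camera_model("scene")
C=np.array([.512,.257]);n=np.array([-.167,.986]);v=np.array([.986,.167])
# shut lid free-edge corners expected (top z .063)
P=[[*(C+n*(.095-.208)+v*j*.1125),.063] for j in(-1,1)]
print("expect",proj(s,P),proj(m,P))
E
```

```text
42.8 [-0.7966 -0.0823 -0.0549]
expect [[366.4452 284.0673]
 [277.2292 339.345 ]] [[323.9216 282.8099]
 [220.1586 291.9458]]
```

View pics/scene27.png

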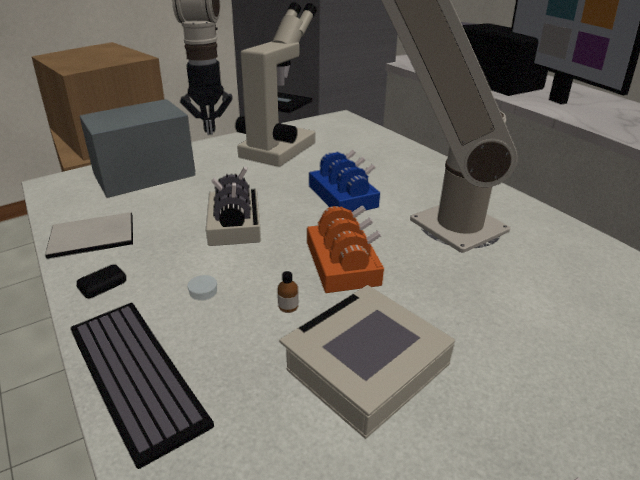

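View pics/side27.png

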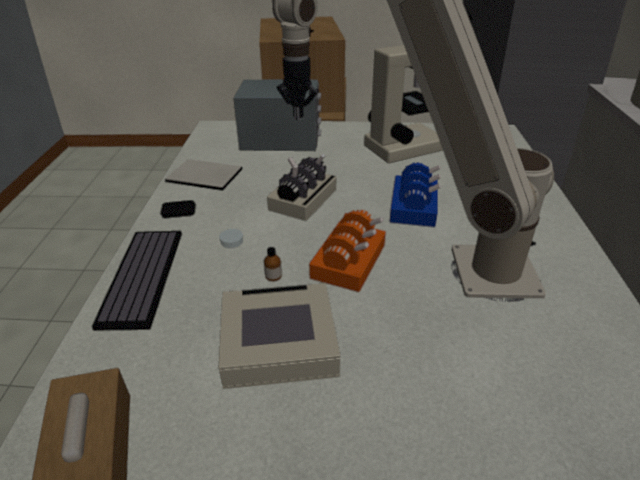

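```bash
python3 -c "
from workcell import order
print(order.job_done())"
```

```text
the job is handed in; nothing more can be done
None
```

The job is handed in at about 43 s on the robot's clock. My last checks found nothing wrong, but no verdict was reported.

- **Cases:** I found only two cases on the bench and laid both flat on the warmer floor. The final scene and side views show no case left on the bench.
- **Lid:** I pushed it down slowly and pressed until it stopped at about 30 N. The final pictures show it shut, with its corners 3–5 pixels from where I computed them, about the same offset those cameras showed for other fixed corners.
- **Wheels (rad):** each was measured in three views and lies within its ±0.1 limit.

| Wheel | Digit | Target | Measured |
|---|---|---|---|
| Left | 2 | 0.8 | 0.82–0.83 |
| Middle | 4 | 1.6 | 1.55–1.63 |
| Right | 1 | 0.4 | 0.40–0.42 |

- **One fault on the way:** the first push on the left tab went wrong, probably because the tab got under a shoulder on the finger. The measured force reached about 36 N, under the 40 N limit, though I only read it at the end of that move. The wheel overshot to about 1.0, so I backed off and reset it from the other side.
- **Disagreement:** my first estimate of the console's position was about 4 mm off along its x axis. I corrected it before the remaining wheel moves.
- **Bystanders:** the oil bottle and glass dish look unmoved in the final pictures, and the arm is touching nothing.

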